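# Scrub the filter funnels

## Robot

A 7-joint arm with a two-finger parallel gripper is mounted at the origin on the work surface. World frame = base frame: x ahead of the robot, y to its left, z up, the work surface at z = 0. Lengths are in mm, angles in rad, forces in N, time in s.
With the tool pointing down it reaches from about 425 to 925 mm from the base axis. Payload 6.8 kg.
Tool frame: the origin (TCP) lies at the very end of the fingers, on their centre line; the grasp point (between the pads) lies ctrl.grip_point_offset behind it (ctrl.grip_point_offset is the distance from the TCP to the grasp point, in mm); z points along the fingers, y is the direction in which the jaws open and shut (so a half turn about z gives the same grasp; the last joint's range is limited). The gripper opens to 85 mm and grips with 20 to 120 N. Pads are 22 mm wide; open, the fingers measure 114 mm over their backs; the gripper's body (76 mm by 85 mm) begins 54 mm behind the grasp point. The pads swing forward as they close: fully open they stand 13 mm farther back than shut.
Start: joints at [-1.309, 0.477, 0.022, 1.555, -0.011, 1.109, -0.083], TCP at [243.962, 629.388, 231.308] pointing down, gripper open.
Joint ranges: [-2.96, 2.96], [-0.34, 2.1], [-1.41, 1.46], [0.24, 2.44], [-1.37, 4.51], [0.17, 1.92], [-2.96, 2.96]. Speed limits (rad/s): [2.39, 2.39, 3.14, 3.14, 3.14, 3.14, 3.14].

## Interface

Orientations are given as a rotation vector (axis times angle).
In Python, from rig import ctrl gives the robot as it stands.
- The arm moves only by the tool move_arm, never from a script. Its argument "rows" is a list of rows, each an object of numbers: "claw": the finger opening in m, from 0 to 0.0854; "tx", "ty", "tz": the shift along the tool's x, y, z in m; "yaw": the turn about the tool's z in degrees. A call has 1 to 20 rows; each row is the pose to reach, as a shift and turn from the pose measured when the call began, along the tool's axes at that moment; what a row does not reach only later rows make up. A row lasts 1/8 s, in which the tool goes at most 62.5 mm and 10.7 degrees, less where a joint would pass 70% of its speed; a pose out of reach is approached as far as the arm can. A call with a gripper value outside its range is refused whole. The fingers move at their own pace and stop on an object; "force" is the grip in N (left out, the last holds). Time passes only in rows, so rows that repeat a pose let the fingers close. It gives the time, the measured TCP pose, the force and the opening at its end, in the units of the state.
- ctrl.state(): the state, without advancing time (a new reading comes with each control period).
- ctrl.grab_frame(name): name is "scene" or "top" or "wrist"; returns the picture (400x640x3 uint8, red, green, blue); there is no depth.
- ctrl.camera_info(name): a dict with "camera_matrix" (3x3 intrinsics, pixels), "k1" (the pictures are not rectified: a ray, as slopes to the right and down, at radius r is drawn at 1 + k1 r^2 times it, then the intrinsics apply), "rvec" (rotation vector, rad) and "tvec" (3), from world to camera coordinates, as OpenCV has them. Camera axes: x right, y down, z forward; pixel columns grow to the right and rows downward; lengths in mm; the calibration is good to about 2 mm. A picture is of the moment at which its call begins: read the wrist's pose just before it. camera_info takes no time and is no camera call; for the wrist camera it gives the pose at the moment of the call.
- ctrl.sign_off(): hands the job in, once; it reports no verdict.
Trained networks look in the newest picture that a camera, given by its name, has taken for a name from the list of things; names that differ only in an ending like _2 or _b are one class to them, and where a whole thing is asked for, a point or a joint stands for the part that bears it (a point fixed in the world has none). Each returns a list of dicts, best first, with "conf" (0 to 1); they miss things now and then, are a little off and sometimes report something else, mostly with a low value. They report only what shows in the picture. A call takes as long as a camera call. They do not tell look-alikes from the thing itself.
- ctrl.search_frame(camera, target): "bbox" ([centre column, centre row, width, height] in pixels, round what is visible of it).
- ctrl.silhouettes(camera, target): "pixels" (400x640 bool, what is visible of it) and "bbox" ([centre column, centre row, width, height] in pixels, round what is visible of it).
- ctrl.pinpoint(camera, target): "uv" ([column, row] in pixels: a listed point, or the origin of a listed thing).
The state is a dict: "t": time; "joints": joint angles; "qd": joint speeds; "effort": joint torques, N m; "ee_pos": TCP position; "tool_rot": TCP orientation; "wrist_force": force on the tool from outside, world axes, zero at the start; "ft_torque": the same for the moment, N m; "finger_gap": finger opening in mm.
Only numpy, scipy, OpenCV 4.12 (cv2) and the standard library are available. Lean on these libraries where they do the work, as an engineer would, in place of code of your own. Each camera call takes 0.05 s, during which the arm holds its last target.

## Task

Clean the filter funnels that are on the bench (two or three) and make them ready for use. First pull the vent caps of all the units fully up and leave them up while you take the brush from its pot and scrub the funnels one after another, the tallest first and the shortest last: in each, put the brush head straight down on the floor of the cup, draw it up about 45 mm, and push it down to the floor again. Then stand the brush, head down, back in its pot, press every vent cap fully home and tighten every unit's bolt knob clockwise to its stop, without pushing aside or knocking over the other things on the bench.

Things in the scene. Friction and masses are not known exactly. Their poses are not given: they have to be found in the camera images.
- funnel_tall: heavy filter unit (3 kg, stays put unless shoved); plate 240 x 92 x 15 mm; white open round cup, flat floor, outer diameter 72, inner 64, rim 125 mm above the bench (tall 125, mid 100, short 75), axis at +73 mm along the unit's x; steel vent pipe with grey cap, axis at -22 mm; black bolt knob, axis at -100 mm. Origin: centre of the plate's underside, z up. None if absent in this run
- tall_floor (a point): centre of the inner floor of the tall funnel cup, 20 mm above the bench, on the cup's axis
- cap_tall_top (a point): centre of the top face of the tall unit's vent cap, a grey cylinder 30 mm in diameter and 40 mm high; it is 95 mm above the bench when the cap is home and 125 mm when fully pulled; moves with the cap
- cap_tall (a joint): vent cap of the tall unit, slides straight up: 0 m pressed home (closed), 0.030 m fully pulled up (open, end stop; it stays captive). Held by about 5 N of friction either way and stays where it is left
- funnel_mid: heavy filter unit (3 kg, stays put unless shoved); plate 240 x 92 x 15 mm; white open round cup, flat floor, outer diameter 72, inner 64, rim 100 mm above the bench (tall 125, mid 100, short 75), axis at +73 mm along the unit's x; steel vent pipe with grey cap, axis at -22 mm; black bolt knob, axis at -100 mm. Origin: centre of the plate's underside, z up. None if absent in this run
- mid_floor (a point): centre of the inner floor of the mid funnel cup, 20 mm above the bench, on the cup's axis
- cap_mid_top (a point): centre of the top face of the mid unit's vent cap, a grey cylinder 30 mm in diameter and 40 mm high; it is 95 mm above the bench when the cap is home and 125 mm when fully pulled; moves with the cap
- cap_mid (a joint): vent cap of the mid unit, slides straight up: 0 m pressed home (closed), 0.030 m fully pulled up (open, end stop; it stays captive). Held by about 5 N of friction either way and stays where it is left
- funnel_short: heavy filter unit (3 kg, stays put unless shoved); plate 240 x 92 x 15 mm; white open round cup, flat floor, outer diameter 72, inner 64, rim 75 mm above the bench (tall 125, mid 100, short 75), axis at +73 mm along the unit's x; steel vent pipe with grey cap, axis at -22 mm; black bolt knob, axis at -100 mm. Origin: centre of the plate's underside, z up. None if absent in this run
- short_floor (a point): centre of the inner floor of the short funnel cup, 20 mm above the bench, on the cup's axis
- cap_short_top (a point): centre of the top face of the short unit's vent cap, a grey cylinder 30 mm in diameter and 40 mm high; it is 95 mm above the bench when the cap is home and 125 mm when fully pulled; moves with the cap
- cap_short (a joint): vent cap of the short unit, slides straight up: 0 m pressed home (closed), 0.030 m fully pulled up (open, end stop; it stays captive). Held by about 5 N of friction either way and stays where it is left
- bolt_tall_grip (a point): on the turning axis of the tall unit's captive bolt knob, 79 mm above the bench, in the middle of its black grip bar (44 mm long, 14 mm thick, 26 mm high, top at 90 mm); the point's x axis runs along the bar and turns with it
- bolt_tall (a joint): hold-down bolt knob of the tall unit: 0 rad slack, with the bar along the unit's x axis; grows as it is turned clockwise seen from above; 2.4 rad = tight, at its end stop. Needs about 0.05 N m; stays where it is left
- bolt_mid_grip (a point): on the turning axis of the mid unit's captive bolt knob, 79 mm above the bench, in the middle of its black grip bar (44 mm long, 14 mm thick, 26 mm high, top at 90 mm); the point's x axis runs along the bar and turns with it
- bolt_mid (a joint): hold-down bolt knob of the mid unit: 0 rad slack, with the bar along the unit's x axis; grows as it is turned clockwise seen from above; 2.4 rad = tight, at its end stop. Needs about 0.05 N m; stays where it is left
- bolt_short_grip (a point): on the turning axis of the short unit's captive bolt knob, 79 mm above the bench, in the middle of its black grip bar (44 mm long, 14 mm thick, 26 mm high, top at 90 mm); the point's x axis runs along the bar and turns with it
- bolt_short (a joint): hold-down bolt knob of the short unit: 0 rad slack, with the bar along the unit's x axis; grows as it is turned clockwise seen from above; 2.4 rad = tight, at its end stop. Needs about 0.05 N m; stays where it is left
- pot: loose steel brush pot, 0.6 kg, outer diameter 64, inner diameter 54, 65 mm high, inner floor 6 mm above its underside. Origin: centre of the underside; z up
- brush: loose brush, 195 mm long, about 0.16 kg, stands on its flat head in the pot, or leans up to 0.25 rad on its wall once the pot was knocked. Origin: centre of the head's flat end; z along the brush to the handle: stiff white round head, diameter 42, 0 to 60 mm; steel stem, diameter 12, to 130 mm; round wooden handle, diameter 18, 130 to 195 mm
- screwcap: bystander: loose blue bottle cap, 40 mm diameter, 20 mm high. Origin: centre of the underside. Not needed, to be left alone
- stopper: bystander: rubber stopper, 34 mm diameter, 30 mm high. Origin: centre of the underside. Not needed, to be left alone
- clampblock: bystander: dark steel block 50 x 35 x 30 mm. Origin: centre of the underside. Not needed, to be left alone
- weight: bystander: steel weight, 32 mm diameter, 35 mm high. Origin: centre of the underside. Not needed, to be left alone
Not all that is in view belongs to the job. What is shaped like the pot but green is not meant.

How it is judged (in metres and radians):
On the way, in this order (a step that is already met when the one before it is completed fails the run):
1. every vent cap is pulled up (joint above 24 mm of 30) (value of joint each of cap_tall, cap_mid, cap_short above 0.024 m), for 0.2 s.
2. brush head down at the floor (within 10 mm) of the tall funnel, its vent cap still up (horizontal distance between brush and tall_floor below 0.02 m and value of joint cap_tall above 0.02 m and z of brush in the frame of tall_floor between -0.01 and 0.01 m), for 0.05 s.
3. brush head raised 30 to 60 mm above the floor, over the cup's middle, in the tall funnel, its vent cap still up (horizontal distance between brush and tall_floor below 0.02 m and value of joint cap_tall above 0.02 m and z of brush in the frame of tall_floor between 0.03 and 0.06 m), for 0.05 s.
4. brush head down at the floor again in the tall funnel, its vent cap still up (all of step 2), for 0.05 s.
5. brush head down at the floor (within 10 mm) of the mid funnel, its vent cap still up (horizontal distance between brush and mid_floor below 0.02 m and value of joint cap_mid above 0.02 m and z of brush in the frame of mid_floor between -0.01 and 0.01 m), for 0.05 s.
6. brush head raised 30 to 60 mm above the floor, over the cup's middle, in the mid funnel, its vent cap still up (horizontal distance between brush and mid_floor below 0.02 m and value of joint cap_mid above 0.02 m and z of brush in the frame of mid_floor between 0.03 and 0.06 m), for 0.05 s.
7. brush head down at the floor again in the mid funnel, its vent cap still up (all of step 5), for 0.05 s.
8. brush head down at the floor (within 10 mm) of the short funnel, its vent cap still up (horizontal distance between brush and short_floor below 0.02 m and value of joint cap_short above 0.02 m and z of brush in the frame of short_floor between -0.01 and 0.01 m), for 0.05 s.
9. brush head raised 30 to 60 mm above the floor, over the cup's middle, in the short funnel, its vent cap still up (horizontal distance between brush and short_floor below 0.02 m and value of joint cap_short above 0.02 m and z of brush in the frame of short_floor between 0.03 and 0.06 m), for 0.05 s.
10. brush head down at the floor again in the short funnel, its vent cap still up (all of step 8), for 0.05 s.
At the end, for the whole second after the job is handed in: Every present unit stands upright with its vent cap home (within 3 mm) and its bolt tight (over 2.3 of 2.4 rad); the brush is at rest on its head in the upright pot (axis within 20 mm of the pot's, within 0.35 rad of vertical: it may lean on the wall) (angle between each of funnel_tall, funnel_mid, funnel_short, pot's own z axis and vertical below 0.1 rad and value of joint each of cap_tall, cap_mid, cap_short below 0.003 m and value of joint each of bolt_tall, bolt_mid, bolt_short above 2.3 rad and horizontal distance between brush and pot below 0.02 m and z of brush in the frame of pot below 0.02 m and angle between brush's own z axis and vertical below 0.35 rad and height (world z) of pot below 0.01 m and linear speed of brush below 0.03 m/s); the robot touches nothing.
It fails at once if a bystander is pushed more than 40 mm or knocked over (distance of any of screwcap, stopper, clampblock, weight from where it was at the start of the episode above 0.04 m or angle between any of screwcap, stopper, clampblock, weight's own z axis and vertical above 0.6 rad).
Of funnel_tall, funnel_mid, funnel_short only 2 to 3 are there at a start; the rules pass over those that are not, and their reading is None.
At some moment in a run one of pot may be knocked a few centimetres aside while the robot is not near it.
It also fails if it takes over 210 s, if anything falls off the work surface, if the arm or the gripper's body presses on something with over 40 N, if the wrist force passes 120 N, or if a joint passes its speed limit or range.

## Working session

There is one attempt and no reset: what is moved stays moved. The work goes in short steps, Python scripts to look and compute and a tool call to move; the robot and the scene stay as the last step left them, time stands still between calls to the robot, and variables do not carry over. Pictures are saved under pics/ and viewed, and the job is handed in when it is done.

Besides the shell and the picture viewer there is one more tool, called after ">>>" as name([rows], argument=value, ...), one row to a line, values as JSON. move_arm: Moves the arm, as the interface text tells. Its arguments: {"type":"object","properties":{"rows":{"type":"array"},"force":{"type":"number"}},"required":["rows"]}

```bash
ls -la; mkdir -p pics
python3 - <<'E'
from rig import ctrl
import cv2,numpy as np
print(ctrl.state()); print(ctrl.grip_point_offset)
for c in ["scene","top","wrist"]:
    i=ctrl.camera_info(c); print(c,i)
    im=ctrl.grab_frame(c); cv2.imwrite(f"pics/{c}0.png",im[:,:,::-1])
E
```

```text
total 12
drwxr-xr-x  3 agent agent 4096 Dec  7 13:51 .
drwxr-xr-x 23 root  root  4096 Dec  7 13:51 ..
drwxr-xr-x  2 agent agent 4096 Dec  7 13:51 pics
{'t': 0.0, 'joints': array([-1.30911086,  0.4778188 ,  0.02234421,  1.55648039, -0.01150144,
        1.1092777 , -0.08310465]), 'qd': array([ 8.38020462e-04, -3.98425509e-04,  1.19930620e-03, -6.13714594e-04,
        4.48827586e-04,  5.64237151e-05, -1.05487847e-03]), 'effort': array([ 6.30623617e-05, -5.96450043e+01,  1.60799470e+00, -2.81205654e+01,
        1.23850303e-02,  9.54504241e-03,  9.36884021e-06]), 'ee_pos': array([243.75491824, 628.80522953, 230.30104162]), 'tool_rot': array([-5.77497706e-01, -3.08785000e+00,  2.89771221e-03]), 'wrist_force': array([-0.65532473,  0.14002113, -0.46182279]), 'ft_torque': array([ 0.04595659,  0.05167352, -0.021044  ]), 'finger_gap': 85.38215163903705}
18.700000000000003
scene {'camera_matrix': array([[372.71843914,   0.        , 317.21089824],
       [  0.        , 372.71843914, 197.54309129],
       [  0.        ,   0.        ,   1.        ]]), 'k1': 0.009826081222795142, 'rvec': array([ 1.9148809 ,  1.64312134, -0.592515  ]), 'tvec': array([ -81.51383665, -356.60518179, 1344.06053917])}
top {'camera_matrix': array([[516.54994269,   0.        , 327.99338743],
       [  0.        , 516.54994269, 200.96757565],
       [  0.        ,   0.        ,   1.        ]]), 'k1': -0.03529230780924611, 'rvec': array([ 2.15065735, -2.11058656,  0.2366423 ]), 'tvec': array([ -24.15162084,  565.19246061, 1279.60527516])}
wrist {'camera_matrix': array([[353.91422665,   0.        , 315.11495056],
       [  0.        , 353.91422665, 193.86159318],
       [  0.        ,   0.        ,   1.        ]]), 'k1': -0.06319218514780636, 'rvec': array([-2.38030012, -1.62970279, -0.24296695]), 'tvec': array([-674.17767378,  -37.61483355,  378.80256692])}
```

View images.

View pics/scene0.png

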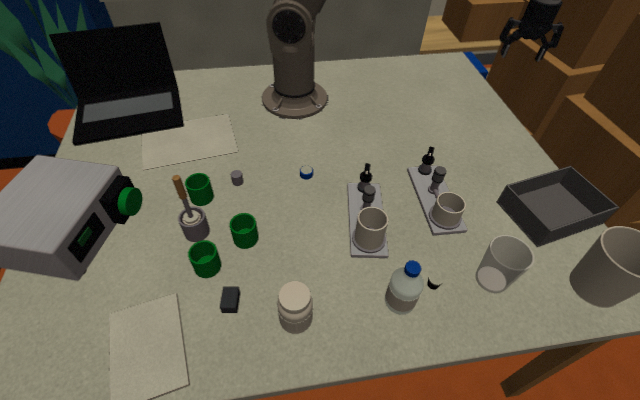

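View pics/top0.png

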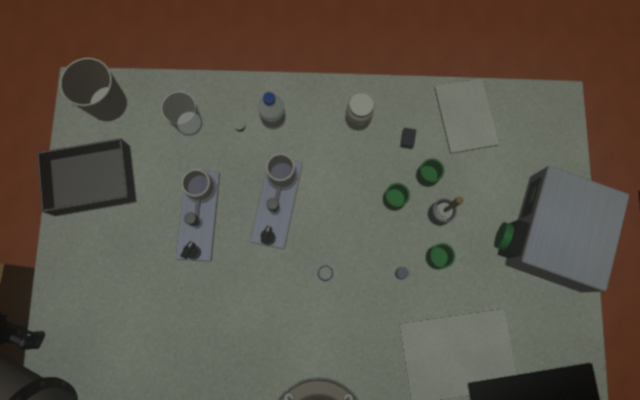

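View pics/wrist0.png

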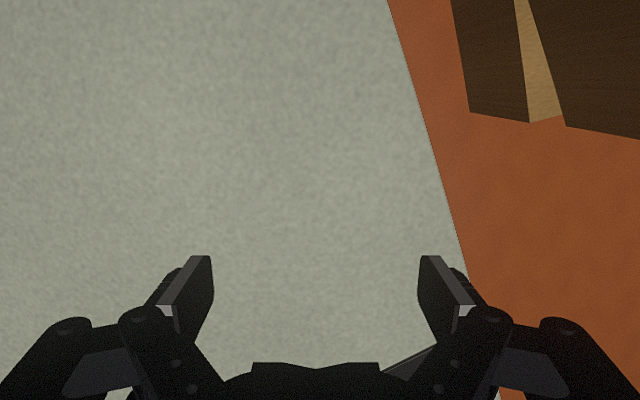

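```bash
cat > h.py <<'E'
from rig import ctrl
import cv2,numpy as np
from scipy.spatial.transform import Rotation as R
def cam(c,info=None):
    i=info or ctrl.camera_info(c); return i['camera_matrix'],i['k1'],R.from_rotvec(np.ravel(i['rvec'])).as_matrix(),np.ravel(i['tvec'])
def proj(c,P,info=None):
    K,k,Rm,t=cam(c,info); p=np.atleast_2d(P)@Rm.T+t; s=p[:,:2]/p[:,2:]; r2=(s**2).sum(1,keepdims=True)
    return (s*(1+k*r2))*[K[0,0],K[1,1]]+[K[0,2],K[1,2]]
def unproj(c,uv,z,info=None):
    K,k,Rm,t=cam(c,info); d=(np.atleast_2d(uv).astype(float)-[K[0,2],K[1,2]])/[K[0,0],K[1,1]]; s=d.copy()
    for _ in range(10): s=d/(1+k*(s**2).sum(1,keepdims=True))
    v=np.c_[s,np.ones(len(s))]@Rm; o=-Rm.T@t
    return o+v*((z-o[2])/v[:,2])[:,None]
def tool(): 
    s=ctrl.state(); return np.array(s['ee_pos']),R.from_rotvec(s['tool_rot']).as_matrix(),s
def tri(obs):
    # obs: list of (cam,uv[,info]) -> world point
    from scipy.optimize import least_squares
    f=lambda X: np.concatenate([(proj(o[0],X,o[2] if len(o)>2 else None)[0]-o[1]) for o in obs])
    r=least_squares(f,[600,0,50]); return r.x,np.abs(r.fun).max()
def shift(goal,yaw=None):
    "shift along tool axes (m) to bring TCP to goal mm"
    p,Rm,s=tool(); return (Rm.T@(np.array(goal)-p))/1000
E
python3 - <<'E'
from h import *
names=["tall","mid","short"]
Z={"bolt_%s_grip":79,"cap_%s_top":95,"%s_floor":20,"funnel_%s":0}
for c in ["top","scene"]:
    ctrl.grab_frame(c)
    for n in names:
        for k,z in Z.items():
            for d in ctrl.pinpoint(c,k%n)[:3]:
                if d['conf']>.2: print(c,k%n,round(d['conf'],2),np.round(d['uv'],1),np.round(unproj(c,d['uv'],z)[0],0))
    for k in ["pot","brush","screwcap","stopper","clampblock","weight"]:
        for d in ctrl.pinpoint(c,k)[:4]:
            if d['conf']>.1: print(c,k,round(d['conf'],2),np.round(d['uv'],1),np.round(unproj(c,d['uv'],6 if k=="brush" else 0)[0],0))
print(ctrl.state()['t'])
E
```

```text
top bolt_tall_grip 0.55 [324.7 268.9] [389.  -8.  79.]
top cap_tall_top 0.42 [188.7 250.5] [427. 327.  95.]
top funnel_tall 0.49 [407.9 139.3] [ 756. -234.    0.]
top bolt_mid_grip 0.66 [189.5 249.4] [431. 329.  79.]
top bolt_mid_grip 0.5 [267.3 233.3] [475. 138.  79.]
top cap_mid_top 0.51 [272.5 205.3] [544. 126.  95.]
top cap_mid_top 0.3 [439.7 215.2] [ 527. -294.   95.]
top funnel_mid 0.59 [277.8 200.6] [575. 120.   0.]
top funnel_mid 0.36 [189.  215.8] [528. 355.   0.]
top funnel_mid 0.25 [242.  130.5] [770. 226.   0.]
top bolt_short_grip 0.78 [187.1 249.2] [431. 335.  79.]
top bolt_short_grip 0.53 [441.1 211.9] [ 539. -302.   79.]
top cap_short_top 0.6 [190.7 215.1] [515. 328.  95.]
top cap_short_top 0.36 [281.3 200.6] [556. 104.  95.]
top short_floor 0.91 [198.9 187.7] [601. 329.  20.]
top funnel_short 0.88 [198.8 213.7] [534. 329.   0.]
top pot 0.96 [395.2 201.7] [ 578. -197.    0.]
top pot 0.88 [437.3 212.8] [ 550. -311.    0.]
top pot 0.8 [425.4 177.3] [ 648. -281.    0.]
top pot 0.67 [435.5 256.6] [ 432. -303.    0.]
top brush 0.85 [437.1 213.5] [ 547. -309.    6.]
top scre
[... 921 characters left out ...]
8 [369.2 237.9] [693.  88.  95.]
scene short_floor 0.85 [443.3 211.2] [589. 326.  20.]
scene funnel_short 0.89 [431.4 196. ] [518. 325.   0.]
scene pot 0.89 [203.4 196.4] [ 428. -305.    0.]
scene pot 0.87 [247.5 238.2] [ 587. -190.    0.]
scene pot 0.87 [205.3 267.4] [ 656. -292.    0.]
scene pot 0.66 [195.8 228.8] [ 538. -320.    0.]
scene brush 0.77 [194.9 232.4] [ 554. -320.    6.]
scene brush 0.51 [430.1 152.8] [351. 381.   6.]
scene screwcap 0.41 [309.9 171.6] [374.   1.   0.]
scene stopper 0.57 [365.7 171.4] [397. 165.   0.]
scene stopper 0.43 [432.1 281.1] [772. 231.   0.]
scene clampblock 0.82 [231.2 301.7] [ 753. -233.    0.]
scene weight 0.44 [238.1 182.4] [ 388. -210.    0.]
2.05
```

Run:
```python
import cv2
a=cv2.imread('pics/top0.png'); b=cv2.imread('pics/scene0.png')
cv2.imwrite('pics/c1.png',cv2.resize(a[130:290,150:350],None,fx=4,fy=3.75*1,interpolation=2)[:600])
cv2.imwrite('pics/c2.png',cv2.resize(b[140:270,330:480],None,fx=4.6,fy=4.6,interpolation=2)[:600])
cv2.imwrite('pics/c3.png',cv2.resize(b[160:320,160:270],None,fx=3.7,fy=3.7,interpolation=2)[:600])
```

```text
(no output)
```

View pics/c1.png

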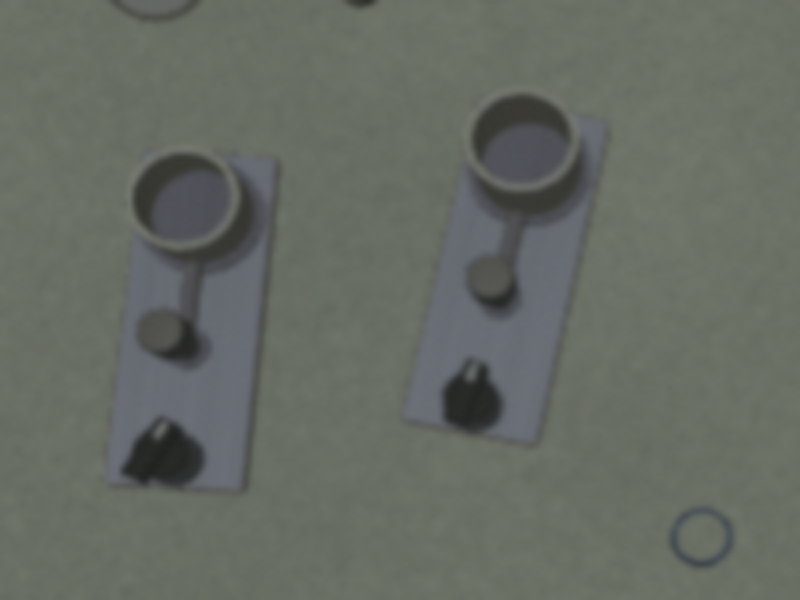

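View pics/c2.png

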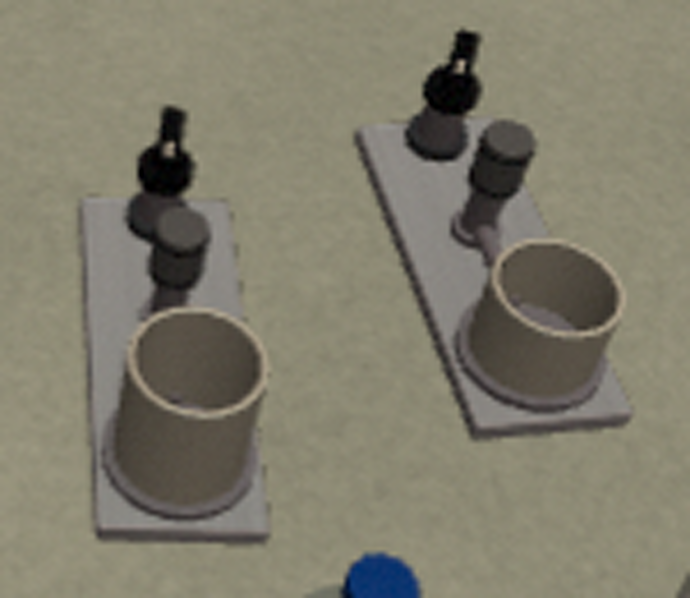

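View pics/c3.png

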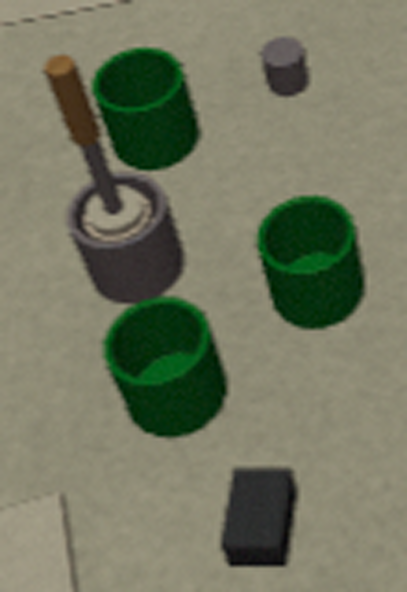

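Run:
```python
from h import *
def T(u,v): return np.array([150+u/4,130+v/3.75])
def S(u,v): return np.array([330+u/4.6,140+v/4.6])
for n,t,s in [("mid rim",T(525,143),S(196,360)),("short rim",T(186,200),S(557,287)),("mid cap",T(490,276),S(183,232)),("short cap",T(162,332),S(507,144))]:
    print(n,tri([("top",t),("scene",s)]))
# corners at z=15 top
for n,c in {"mid":[(480,105),(610,120),(540,443),(404,420)],"short":[(145,155),(278,158),(245,490),(107,484)]}.items():
    P=[unproj("top",T(*q),15)[0] for q in c]; print(n,np.round(P,0).tolist()); 
    m=np.mean(P,0); d=(P[0]+P[1]-P[2]-P[3]); print(m,np.degrees(np.arctan2(d[1],d[0])), np.linalg.norm(d)/2)
```

```text
mid rim (array([640.22202833, 108.32584743,  95.14186416]), np.float64(0.42288271192796856))
short rim (array([601.80074656, 325.39158508,  70.72423809]), np.float64(0.47720259272512067))
mid cap (array([549.13679219, 126.54661007,  89.40082019]), np.float64(0.03656443605501636))
short cap (array([507.38971713, 329.69548585,  87.17111833]), np.float64(0.14067429894754468))
mid [[689.0, 144.0, 15.0], [679.0, 56.0, 15.0], [446.0, 96.0, 15.0], [460.0, 185.0, 15.0]]
[568.31864602 120.27909017  15.        ] -9.89967404483847 234.7451084558361
short [[646.0, 367.0, 15.0], [646.0, 278.0, 15.0], [409.0, 286.0, 15.0], [411.0, 375.0, 15.0]]
[528.26277088 326.53576303  15.        ] -2.0173976279353076 236.06201972790706
```

```bash
cat >> h.py <<'E'
def jaw():
    p,Rm,s=tool(); return np.degrees(np.arctan2(Rm[1,1],Rm[0,1]))
def plan(goal,jawdeg=None):
    p,Rm,s=tool(); print("t",round(s['t'],2),"tcp",np.round(p,1),"jaw",round(jaw(),1),"gap",round(s['finger_gap'],1),"zaxis",np.round(Rm[:,2],3),"F",np.round(s['wrist_force'],1))
    print("shift",np.round(shift(goal),4), end=' ')
    if jawdeg is not None:
        d=(jawdeg-jaw()+90)%180-90; print("yaw",round(-d,1))
    print()
E
python3 -c "
from h import *
plan([520,124,230],80)"
```

```text
t 2.05 tcp [244.  629.4 231.3] jaw 68.8 gap 85.2 zaxis [-0.  0. -1.] F [-0.4 -0.  -0.9]
shift [-0.4401 -0.3715  0.0013] yaw -11.2
```

>>> move_arm([
  {"tx": -0.22, "ty": -0.186, "tz": 0, "yaw": -5, "claw": 0.06},
  {"tx": -0.44, "ty": -0.3715, "tz": 0, "yaw": -11, "claw": 0.06},
  {"tx": -0.44, "ty": -0.3715, "tz": 0, "yaw": -11, "claw": 0.06},
  {"tx": -0.44, "ty": -0.3715, "tz": 0, "yaw": -11, "claw": 0.06},
  {"tx": -0.44, "ty": -0.3715, "tz": 0, "yaw": -11, "claw": 0.06},
  {"tx": -0.44, "ty": -0.3715, "tz": 0, "yaw": -11, "claw": 0.06},
  {"tx": -0.44, "ty": -0.3715, "tz": 0, "yaw": -11, "claw": 0.06},
  {"tx": -0.44, "ty": -0.3715, "tz": 0, "yaw": -11, "claw": 0.06},
  {"tx": -0.44, "ty": -0.3715, "tz": 0, "yaw": -11, "claw": 0.06},
  {"tx": -0.44, "ty": -0.3715, "tz": 0, "yaw": -11, "claw": 0.06},
  {"tx": -0.44, "ty": -0.3715, "tz": 0, "yaw": -11, "claw": 0.06},
  {"tx": -0.44, "ty": -0.3715, "tz": 0, "yaw": -11, "claw": 0.06},
  {"tx": -0.44, "ty": -0.3715, "tz": 0, "yaw": -11, "claw": 0.06},
  {"tx": -0.44, "ty": -0.3715, "tz": 0, "yaw": -11, "claw": 0.06},
])

```text
t: 3.8
ee_pos: [519.5, 125.1, 231.3]
tool_rot: [-0.276, -3.129, -0.0]
wrist_force: [-0.5, -0.2, 0.4]
finger_gap: 60.3
```

Run:
```python
from h import *
i=ctrl.camera_info("wrist"); im=ctrl.grab_frame("wrist"); cv2.imwrite("pics/w1.png",im[:,:,::-1])
plan([547,124,59],80)
for k,z in [("cap_mid_top",95),("bolt_mid_grip",79),("mid_floor",20),("funnel_mid",0)]:
    for d in ctrl.pinpoint("wrist",k)[:2]: print(k,round(d['conf'],2),np.round(d['uv']),np.round(unproj("wrist",d['uv'],z,i)[0],1))
```

```text
t 3.85 tcp [519.7 124.8 231.3] jaw 79.9 gap 60.0 zaxis [-0.  0. -1.] F [ 0.4 -0.   0.6]
shift [-0.0271  0.004   0.1723] yaw -0.1

cap_mid_top 0.79 [321. 217.] [550.6 124.7  95. ]
bolt_mid_grip 0.84 [323. 117.] [471.4 140.4  79. ]
mid_floor 0.85 [319. 272.] [643.4 107.2  20. ]
funnel_mid 0.69 [322. 203.] [570.  124.2   0. ]
```

View pics/w1.png

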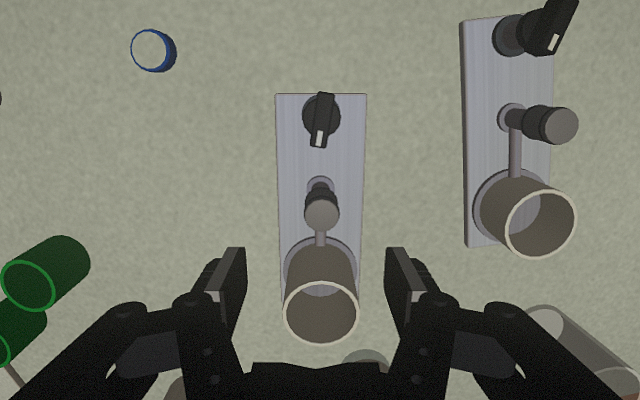

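```bash
python3 -c "
from h import *
plan([549.5,125,59])"
```

```text
t 4.05 tcp [519.9 124.1 231.3] jaw 79.8 gap 59.6 zaxis [-0.  0. -1.] F [-0.  -0.1  0.3]
shift [-0.029   0.0061  0.1723]
```

>>> move_arm([
  {"tx": -0.029, "ty": 0.006, "tz": 0.03, "claw": 0.06},
  {"tx": -0.029, "ty": 0.006, "tz": 0.08, "claw": 0.06},
  {"tx": -0.029, "ty": 0.006, "tz": 0.13, "claw": 0.06},
  {"tx": -0.029, "ty": 0.006, "tz": 0.172, "claw": 0.06},
  {"tx": -0.029, "ty": 0.006, "tz": 0.172, "claw": 0.06},
  {"tx": -0.029, "ty": 0.006, "tz": 0.172, "claw": 0.02},
  {"tx": -0.029, "ty": 0.006, "tz": 0.172, "claw": 0.02},
  {"tx": -0.029, "ty": 0.006, "tz": 0.172, "claw": 0.02},
  {"tx": -0.029, "ty": 0.006, "tz": 0.172, "claw": 0.02},
  {"tx": -0.029, "ty": 0.006, "tz": 0.172, "claw": 0.02},
  {"tx": -0.029, "ty": 0.006, "tz": 0.172, "claw": 0.02},
], force=40)

```text
invalid input
```

>>> move_arm([
  {"tx": -0.029, "ty": 0.006, "tz": 0.03, "yaw": 0, "claw": 0.06},
  {"tx": -0.029, "ty": 0.006, "tz": 0.08, "yaw": 0, "claw": 0.06},
  {"tx": -0.029, "ty": 0.006, "tz": 0.13, "yaw": 0, "claw": 0.06},
  {"tx": -0.029, "ty": 0.006, "tz": 0.172, "yaw": 0, "claw": 0.06},
  {"tx": -0.029, "ty": 0.006, "tz": 0.172, "yaw": 0, "claw": 0.06},
  {"tx": -0.029, "ty": 0.006, "tz": 0.172, "yaw": 0, "claw": 0.02},
  {"tx": -0.029, "ty": 0.006, "tz": 0.172, "yaw": 0, "claw": 0.02},
  {"tx": -0.029, "ty": 0.006, "tz": 0.172, "yaw": 0, "claw": 0.02},
  {"tx": -0.029, "ty": 0.006, "tz": 0.172, "yaw": 0, "claw": 0.02},
  {"tx": -0.029, "ty": 0.006, "tz": 0.172, "yaw": 0, "claw": 0.02},
  {"tx": -0.029, "ty": 0.006, "tz": 0.172, "yaw": 0, "claw": 0.02},
], force=40)

```text
t: 5.42
ee_pos: [551.0, 124.9, 60.3]
tool_rot: [0.279, 3.126, 0.001]
wrist_force: [1.4, -2.2, 7.5]
finger_gap: 29.1
```

>>> move_arm([
  {"tx": 0, "ty": 0, "tz": -0.01, "yaw": 0, "claw": 0.02},
  {"tx": 0, "ty": 0, "tz": -0.02, "yaw": 0, "claw": 0.02},
  {"tx": 0, "ty": 0, "tz": -0.03, "yaw": 0, "claw": 0.02},
  {"tx": 0, "ty": 0, "tz": -0.032, "yaw": 0, "claw": 0.02},
  {"tx": 0, "ty": 0, "tz": -0.032, "yaw": 0, "claw": 0.02},
])

```text
t: 6.05
ee_pos: [548.1, 124.6, 90.6]
tool_rot: [-0.278, -3.127, 0.002]
wrist_force: [0.0, 0.1, -17.2]
finger_gap: 28.8
```

>>> move_arm([
  {"tx": 0, "ty": 0, "tz": 0, "yaw": 0, "claw": 0.06},
  {"tx": 0, "ty": 0, "tz": 0, "yaw": 0, "claw": 0.06},
  {"tx": 0, "ty": 0, "tz": 0, "yaw": 0, "claw": 0.06},
  {"tx": 0, "ty": 0, "tz": -0.05, "yaw": 0, "claw": 0.06},
  {"tx": 0, "ty": 0, "tz": -0.1, "yaw": 0, "claw": 0.06},
  {"tx": 0, "ty": 0, "tz": -0.14, "yaw": 0, "claw": 0.06},
  {"tx": 0, "ty": 0, "tz": -0.14, "yaw": 0, "claw": 0.06},
])

```text
t: 6.92
ee_pos: [550.9, 125.3, 234.8]
tool_rot: [0.278, 3.125, 0.004]
wrist_force: [0.4, -0.3, -0.7]
finger_gap: 60.3
```

```bash
python3 -c "
from h import *
plan([480,327,231],88)"
```

```text
t 6.92 tcp [550.9 125.3 234.8] jaw 79.8 gap 60.3 zaxis [ 0.005  0.002 -1.   ] F [ 0.4 -0.3 -0.7]
shift [0.1054 0.186  0.0039] yaw -8.2
```

>>> move_arm([
  {"tx": 0.03, "ty": 0.05, "tz": 0, "yaw": -8, "claw": 0.06},
  {"tx": 0.06, "ty": 0.1, "tz": 0, "yaw": -8, "claw": 0.06},
  {"tx": 0.105, "ty": 0.186, "tz": 0.003, "yaw": -8, "claw": 0.06},
  {"tx": 0.105, "ty": 0.186, "tz": 0.003, "yaw": -8, "claw": 0.06},
  {"tx": 0.105, "ty": 0.186, "tz": 0.003, "yaw": -8, "claw": 0.06},
  {"tx": 0.105, "ty": 0.186, "tz": 0.003, "yaw": -8, "claw": 0.06},
  {"tx": 0.105, "ty": 0.186, "tz": 0.003, "yaw": -8, "claw": 0.06},
])

```text
t: 7.8
ee_pos: [481.3, 325.2, 231.8]
tool_rot: [0.064, 3.136, 0.003]
wrist_force: [-0.3, -0.2, 0.5]
finger_gap: 60.0
```

Run:
```python
from h import *
i=ctrl.camera_info("wrist"); im=ctrl.grab_frame("wrist"); cv2.imwrite("pics/w2.png",im[:,:,::-1])
for k,z in [("cap_short_top",95),("bolt_short_grip",79),("short_floor",20),("funnel_short",0)]:
    for d in ctrl.pinpoint("wrist",k)[:2]: print(k,round(d['conf'],2),np.round(d['uv']),np.round(unproj("wrist",d['uv'],z,i)[0],1))
plan([506,327,59],88)
```

```text
cap_short_top 0.68 [320. 214.] [510.5 328.2  95. ]
bolt_short_grip 0.89 [321. 115.] [430.2 332.3  79. ]
short_floor 0.76 [319. 272.] [608.2 324.7  20. ]
funnel_short 0.65 [320. 204.] [534.4 328.9   0. ]
t 8.05 tcp [480.8 326.4 232.1] jaw 87.8 gap 60.2 zaxis [ 0.005  0.002 -1.   ] F [-0.6  0.3  0.3]
shift [-0.0243  0.0012  0.1732] yaw -0.2
```

View pics/w2.png

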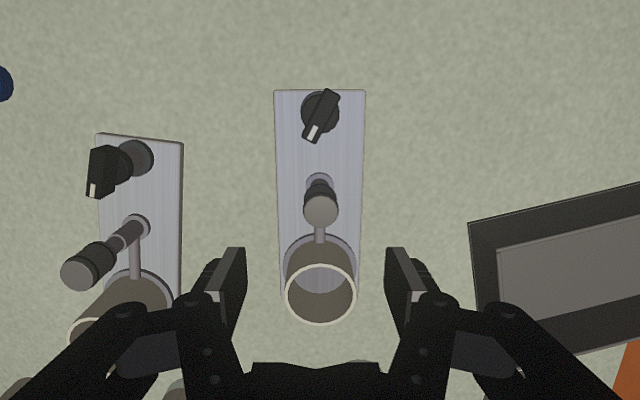

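>>> move_arm([
  {"tx": -0.028, "ty": 0.002, "tz": 0.03, "yaw": 0, "claw": 0.06},
  {"tx": -0.028, "ty": 0.002, "tz": 0.08, "yaw": 0, "claw": 0.06},
  {"tx": -0.028, "ty": 0.002, "tz": 0.13, "yaw": 0, "claw": 0.06},
  {"tx": -0.028, "ty": 0.002, "tz": 0.173, "yaw": 0, "claw": 0.06},
  {"tx": -0.028, "ty": 0.002, "tz": 0.173, "yaw": 0, "claw": 0.06},
  {"tx": -0.028, "ty": 0.002, "tz": 0.173, "yaw": 0, "claw": 0.02},
  {"tx": -0.028, "ty": 0.002, "tz": 0.173, "yaw": 0, "claw": 0.02},
  {"tx": -0.028, "ty": 0.002, "tz": 0.173, "yaw": 0, "claw": 0.02},
  {"tx": -0.028, "ty": 0.002, "tz": 0.173, "yaw": 0, "claw": 0.02},
  {"tx": -0.028, "ty": 0.002, "tz": 0.173, "yaw": 0, "claw": 0.02},
  {"tx": -0.028, "ty": 0.002, "tz": 0.173, "yaw": 0, "claw": 0.02},
  {"tx": -0.028, "ty": 0.002, "tz": 0.163, "yaw": 0, "claw": 0.02},
  {"tx": -0.028, "ty": 0.002, "tz": 0.153, "yaw": 0, "claw": 0.02},
  {"tx": -0.028, "ty": 0.002, "tz": 0.143, "yaw": 0, "claw": 0.02},
  {"tx": -0.028, "ty": 0.002, "tz": 0.141, "yaw": 0, "claw": 0.02},
  {"tx": -0.028, "ty": 0.002, "tz": 0.141, "yaw": 0, "claw": 0.02},
], force=40)

```text
t: 10.05
ee_pos: [510.8, 328.5, 91.0]
tool_rot: [0.061, 3.133, 0.007]
wrist_force: [5.5, 3.0, -6.0]
finger_gap: 29.1
```

>>> move_arm([
  {"tx": 0, "ty": 0, "tz": 0, "yaw": 0, "claw": 0.06},
  {"tx": 0, "ty": 0, "tz": 0, "yaw": 0, "claw": 0.06},
  {"tx": 0, "ty": 0, "tz": 0, "yaw": 0, "claw": 0.06},
  {"tx": 0, "ty": 0, "tz": -0.05, "yaw": 0, "claw": 0.06},
  {"tx": 0, "ty": 0, "tz": -0.1, "yaw": 0, "claw": 0.06},
  {"tx": 0, "ty": 0, "tz": -0.15, "yaw": 0, "claw": 0.06},
  {"tx": 0, "ty": 0, "tz": -0.19, "yaw": 0, "claw": 0.06},
  {"tx": 0, "ty": 0, "tz": -0.19, "yaw": 0, "claw": 0.06},
])

```text
t: 11.05
ee_pos: [510.8, 328.6, 284.9]
tool_rot: [0.061, 3.128, 0.014]
wrist_force: [-1.3, -0.5, -0.4]
finger_gap: 60.0
```

Run:
```python
from h import *
out=[]
for c in ["scene","top"]:
    im=ctrl.grab_frame(c); cv2.imwrite(f"pics/{c}1.png",im[:,:,::-1])
    for k in ["pot","brush"]:
        for d in ctrl.pinpoint(c,k)[:5]: print(c,k,round(d['conf'],2),np.round(d['uv']),np.round(unproj(c,d['uv'],6 if k=="brush" else 0)[0],1))
    for d in ctrl.silhouettes(c,"brush")[:1]: print(c,d['bbox']); cv2.imwrite(f"pics/sil_{c}.png",d['pixels'].astype(np.uint8)*255)
    out.append(cv2.resize(im[160:270,330:480] if c=="scene" else im[150:280,370:500],(390,390)))
    if c=="scene": out.append(cv2.resize(im[160:270,150:260],(390,390)))
cv2.imwrite("pics/m1.png",np.hstack(out[:2])[:,:,::-1]); cv2.imwrite("pics/m2.png",cv2.resize(out[2],(780,600))[:,:,::-1])
plan([480,-200,280],90)
```

```text
scene pot 0.89 [203. 197.] [ 430.4 -305.4    0. ]
scene pot 0.87 [197. 231.] [ 545.1 -316.2    0. ]
scene pot 0.8 [209. 266.] [ 652.8 -284.     0. ]
scene pot 0.75 [248. 238.] [ 586.3 -190.1    0. ]
scene brush 0.92 [196. 231.] [ 550.9 -317.     6. ]
scene brush 0.39 [434. 198.] [532.2 326.6   6. ]
scene [184.9, 200.0, 29.8, 45.2]
top pot 0.77 [398. 202.] [ 578.9 -203.3    0. ]
top pot 0.72 [438. 256.] [ 433.1 -310.2    0. ]
top pot 0.72 [427. 175.] [ 653.8 -284.8    0. ]
top pot 0.58 [438. 214.] [ 547.4 -313.8    0. ]
top brush 0.6 [438. 215.] [ 542.5 -311.2    6. ]
top [447.6, 209.3, 29.4, 20.6]
t 11.45 tcp [508.9 327.4 279.9] jaw 87.8 gap 60.4 zaxis [ 0.006  0.003 -1.   ] F [ 0.2 -0.1  0.5]
shift [ 0.0084 -0.5281 -0.0018] yaw -2.2
```

View pics/m1.png

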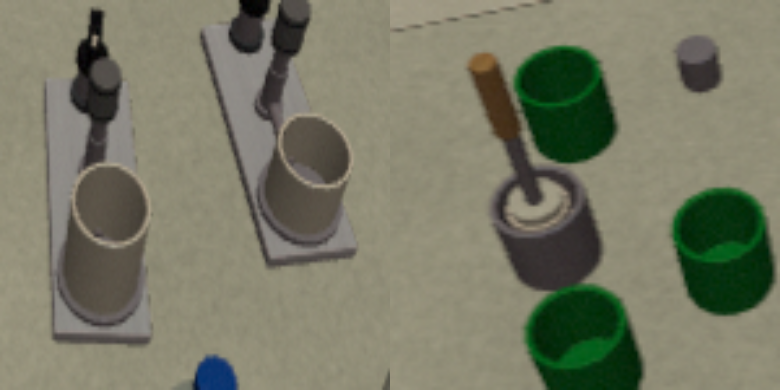

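View pics/m2.png

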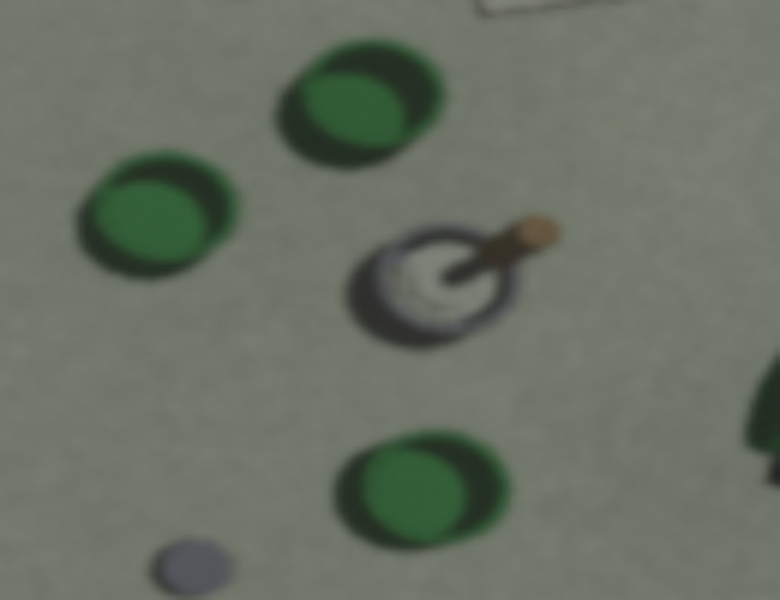

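Run:
```python
from h import *
a,e=tri([("top",np.array([459.7,200.3])),("scene",np.array([176.2,177.8]))]);print(a,e)
b,e2=tri([("top",np.array([444.5,211.3])),("scene",np.array([190.9,216.4]))]);print(b,e2)
d=a-b; print(np.linalg.norm(d),np.degrees(np.arccos(d[2]/np.linalg.norm(d))),np.degrees(np.arctan2(d[1],d[0])))
```

```text
[ 545.8692906  -317.11688935  196.76100104] 0.14950022102777893
[ 544.1904796  -317.12802364   59.20774587] 0.613347764599439
137.5635000192506 0.6992646176663173 0.379994281687746
```

>>> move_arm([
  {"tx": 0, "ty": -0.06, "tz": 0, "yaw": 0, "claw": 0.06},
  {"tx": 0, "ty": -0.12, "tz": 0, "yaw": 0, "claw": 0.06},
  {"tx": -0.02, "ty": -0.643, "tz": -0.002, "yaw": 0, "claw": 0.06},
  {"tx": -0.02, "ty": -0.643, "tz": -0.002, "yaw": 0, "claw": 0.06},
  {"tx": -0.02, "ty": -0.643, "tz": -0.002, "yaw": 0, "claw": 0.06},
  {"tx": -0.02, "ty": -0.643, "tz": -0.002, "yaw": 0, "claw": 0.06},
  {"tx": -0.02, "ty": -0.643, "tz": -0.002, "yaw": 0, "claw": 0.06},
  {"tx": -0.02, "ty": -0.643, "tz": -0.002, "yaw": 0, "claw": 0.06},
  {"tx": -0.02, "ty": -0.643, "tz": -0.002, "yaw": 0, "claw": 0.06},
  {"tx": -0.02, "ty": -0.643, "tz": -0.002, "yaw": 0, "claw": 0.06},
  {"tx": -0.02, "ty": -0.643, "tz": -0.002, "yaw": 0, "claw": 0.06},
  {"tx": -0.02, "ty": -0.643, "tz": -0.002, "yaw": 0, "claw": 0.06},
  {"tx": -0.02, "ty": -0.643, "tz": -0.002, "yaw": 0, "claw": 0.06},
  {"tx": -0.02, "ty": -0.643, "tz": -0.002, "yaw": 0, "claw": 0.06},
  {"tx": -0.02, "ty": -0.643, "tz": -0.002, "yaw": 0, "claw": 0.06},
  {"tx": -0.02, "ty": -0.643, "tz": -0.002, "yaw": 0, "claw": 0.06},
])

```text
t: 13.45
ee_pos: [504.1, -315.3, 280.2]
tool_rot: [0.059, 3.134, 0.005]
wrist_force: [0.3, -0.2, -0.4]
finger_gap: 59.7
```

Run:
```python
from h import *
i=ctrl.camera_info("wrist"); im=ctrl.grab_frame("wrist"); cv2.imwrite("pics/w3.png",im[:,:,::-1])
for k,z in [("pot",0),("brush",6)]:
    for d in ctrl.pinpoint("wrist",k)[:3]: print(k,round(d['conf'],2),np.round(d['uv']),np.round(unproj("wrist",d['uv'],z,i)[0],1))
print(proj("wrist",[[545,-317,201],[545,-317,66],[545,-317,6]],i))
plan([545,-317,147],90); print(ctrl.state()['joints'])
```

```text
pot 0.98 [337. 260.] [ 654.4 -291.3    0. ]
pot 0.8 [320.  84.] [ 429.  -305.8    0. ]
pot 0.69 [409. 210.] [ 586.4 -197.9    0. ]
brush 0.58 [316. 191.] [ 555.6 -315.2    6. ]
brush 0.17 [635. 242.] [645.7 121.1   6. ]
[[314.48981479 259.10937741]
 [314.30748546 198.42414021]
 [314.26178458 183.0515304 ]]
t 13.6 tcp [ 504.  -315.8  280.1] jaw 87.8 gap 60.1 zaxis [ 0.007  0.003 -1.   ] F [ 0.1 -0.5  0.2]
shift [-4.020e-02 -1.000e-04  1.334e-01] yaw -2.2

[ 0.0553886   0.32280837  0.51604112  1.72741162 -0.18013883  1.13316307
  2.15752331]
```

View pics/w3.png

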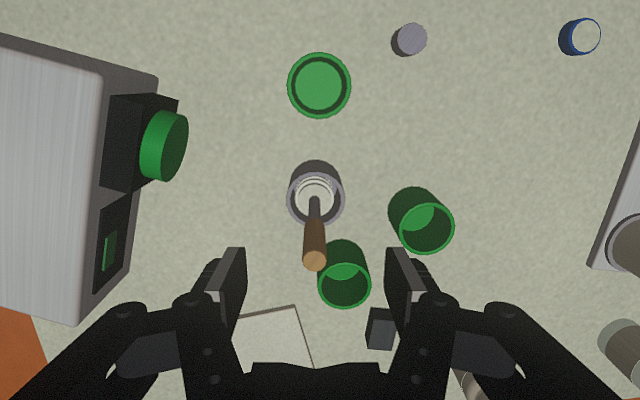

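>>> move_arm([
  {"tx": -0.042, "ty": 0, "tz": 0, "yaw": 0, "claw": 0.06},
  {"tx": -0.042, "ty": 0, "tz": 0.0, "yaw": 0, "claw": 0.06},
  {"tx": -0.042, "ty": 0, "tz": 0.05, "yaw": 0, "claw": 0.06},
  {"tx": -0.042, "ty": 0, "tz": 0.1, "yaw": 0, "claw": 0.06},
  {"tx": -0.042, "ty": 0, "tz": 0.133, "yaw": 0, "claw": 0.06},
  {"tx": -0.042, "ty": 0, "tz": 0.133, "yaw": 0, "claw": 0.06},
  {"tx": -0.042, "ty": 0, "tz": 0.133, "yaw": 0, "claw": 0.06},
  {"tx": -0.042, "ty": 0, "tz": 0.133, "yaw": 0, "claw": 0.005},
  {"tx": -0.042, "ty": 0, "tz": 0.133, "yaw": 0, "claw": 0.005},
  {"tx": -0.042, "ty": 0, "tz": 0.133, "yaw": 0, "claw": 0.005},
  {"tx": -0.042, "ty": 0, "tz": 0.133, "yaw": 0, "claw": 0.005},
  {"tx": -0.042, "ty": 0, "tz": 0.133, "yaw": 0, "claw": 0.005},
  {"tx": -0.042, "ty": 0, "tz": 0.133, "yaw": 0, "claw": 0.005},
  {"tx": -0.042, "ty": 0, "tz": 0.133, "yaw": 0, "claw": 0.005},
  {"tx": -0.042, "ty": 0, "tz": 0.133, "yaw": 0, "claw": 0.005},
], force=50)

```text
t: 15.48
ee_pos: [547.5, -317.5, 148.6]
tool_rot: [0.06, 3.133, 0.004]
wrist_force: [-0.4, 0.1, 6.6]
finger_gap: 16.6
```

>>> move_arm([
  {"tx": 0, "ty": 0, "tz": -0.02, "yaw": 0, "claw": 0.005},
  {"tx": 0, "ty": 0, "tz": -0.05, "yaw": 0, "claw": 0.005},
  {"tx": 0, "ty": 0, "tz": -0.09, "yaw": 0, "claw": 0.005},
  {"tx": 0, "ty": 0, "tz": -0.13, "yaw": 0, "claw": 0.005},
  {"tx": 0, "ty": 0, "tz": -0.15, "yaw": 0, "claw": 0.005},
  {"tx": 0, "ty": 0, "tz": -0.15, "yaw": 0, "claw": 0.005},
])

```text
t: 16.23
ee_pos: [546.8, -318.4, 301.1]
tool_rot: [0.061, 3.129, 0.001]
wrist_force: [-0.4, 0.5, -2.0]
finger_gap: 16.5
```

Run:
```python
from h import *
o=[]
for c in ["scene","top"]:
    im=ctrl.grab_frame(c); cv2.imwrite(f"pics/{c}2.png",im[:,:,::-1])
    p,_,_=tool()
    b=p-[0,0,142.6]; q=proj(c,b)[0]; print(c,q,proj(c,p)[0])
    for d in ctrl.pinpoint(c,"brush")[:2]: print(d)
    u,v=int(q[0]),int(q[1]); cv2.circle(im,(u,v),1,(255,0,0),-1)
    o.append(cv2.resize(im[v-70:v+40,u-55:u+55],(400,400)))
cv2.imwrite("pics/b2.png",np.hstack(o)[:,:,::-1])
plan([600,107.5,298]); print(ctrl.state()['joints'])
```

```text
scene [180.78969841 190.37272593] [161.8547596  141.47643461]
{'uv': [177.2, 190.4], 'conf': 0.81}
top [455.09253189 203.76638088] [473.00995479 191.21867635]
{'uv': [453.7, 207.1], 'conf': 0.78}
t 16.43 tcp [ 545.6 -317.3  297.3] jaw 87.8 gap 16.9 zaxis [ 0.006  0.003 -1.   ] F [-0.1  0.8 -2.3]
shift [-0.038   0.4265  0.0009] 
[ 0.05093417  0.37747253  0.51392038  1.61781462 -0.20234827  1.19458368
  2.14094629]
```

View pics/b2.png

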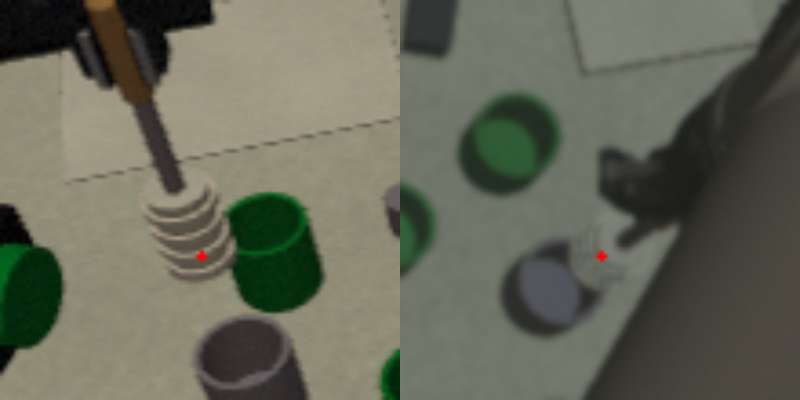

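>>> move_arm([
  {"tx": -0.01, "ty": 0.04, "tz": 0, "yaw": 0, "claw": 0.005},
  {"tx": -0.02, "ty": 0.09, "tz": 0, "yaw": 0, "claw": 0.005},
  {"tx": -0.03, "ty": 0.14, "tz": 0, "yaw": 0, "claw": 0.005},
  {"tx": -0.04, "ty": 0.19, "tz": 0, "yaw": 0, "claw": 0.005},
  {"tx": -0.05, "ty": 0.24, "tz": 0, "yaw": 0, "claw": 0.005},
  {"tx": -0.06, "ty": 0.29, "tz": 0, "yaw": 0, "claw": 0.005},
  {"tx": -0.07, "ty": 0.34, "tz": 0, "yaw": 0, "claw": 0.005},
  {"tx": -0.08, "ty": 0.39, "tz": 0, "yaw": 0, "claw": 0.005},
  {"tx": -0.08, "ty": 0.428, "tz": 0, "yaw": 0, "claw": 0.005},
  {"tx": -0.08, "ty": 0.428, "tz": 0, "yaw": 0, "claw": 0.005},
  {"tx": -0.08, "ty": 0.428, "tz": 0, "yaw": 0, "claw": 0.005},
  {"tx": -0.08, "ty": 0.428, "tz": 0, "yaw": 0, "claw": 0.005},
])

```text
t: 17.92
ee_pos: [641.9, 105.3, 298.9]
tool_rot: [0.065, 3.135, 0.004]
wrist_force: [-0.6, -0.3, -1.5]
finger_gap: 16.8
```

Run:
```python
from h import *
o=[]
for c in ["scene","wrist"]:
    i=ctrl.camera_info(c)
    im=ctrl.grab_frame(c); cv2.imwrite(f"pics/{c}3.png",im[:,:,::-1])
    p,_,_=tool()
    if c=="scene":
        for d in ctrl.pinpoint(c,"brush")[:1]: print(d)
        print(proj(c,p-[0,0,142.6]))
    else:
      for k,z in [("cap_mid_top",125),("mid_floor",20),("brush",p[2]-142.6)]:
        for d in ctrl.pinpoint(c,k)[:1]: print(k,d, unproj(c,d['uv'],z,i))
    o.append(cv2.resize(im[120:270,300:450],(400,400)) if c=="scene" else cv2.resize(im,(400,400)))
cv2.imwrite("pics/b3.png",np.hstack(o)[:,:,::-1])
plan([642,107.5,298])
```

```text
{'uv': [372.3, 203.0], 'conf': 0.67}
[[374.77775691 202.07193468]]
cap_mid_top {'uv': [331.5, 59.8], 'conf': 0.94} [[547.5921478  124.10007866 125.        ]]
mid_floor {'uv': [315.1, 145.7], 'conf': 0.56} [[637.86175867 106.85009901  20.        ]]
brush {'uv': [318.4, 178.6], 'conf': 0.9} [[642.16509534 109.02550597 156.59131218]]
t 18.23 tcp [642.  106.9 299.2] jaw 87.8 gap 16.9 zaxis [ 0.006  0.003 -1.   ] F [ 0.1 -0.4 -2. ]
shift [0.0001 0.0006 0.0012]
```

View pics/b3.png

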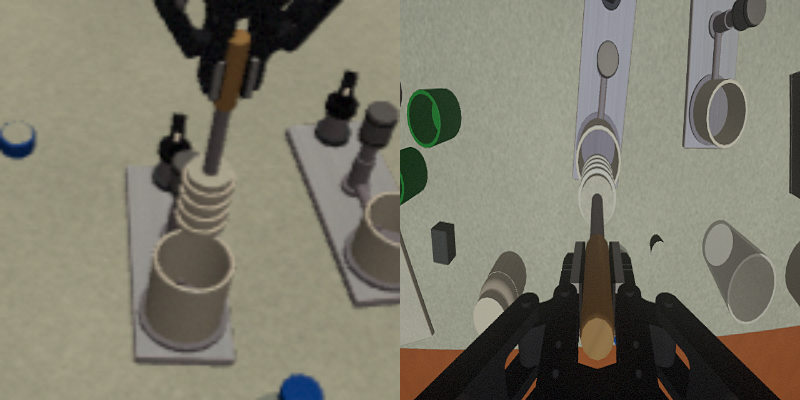

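>>> move_arm([
  {"tx": 0, "ty": 0, "tz": 0.03, "yaw": 0, "claw": 0.005},
  {"tx": 0, "ty": 0, "tz": 0.055, "yaw": 0, "claw": 0.005},
  {"tx": 0, "ty": 0, "tz": 0.075, "yaw": 0, "claw": 0.005},
  {"tx": 0, "ty": 0, "tz": 0.095, "yaw": 0, "claw": 0.005},
  {"tx": 0, "ty": 0, "tz": 0.115, "yaw": 0, "claw": 0.005},
  {"tx": 0, "ty": 0, "tz": 0.13, "yaw": 0, "claw": 0.005},
  {"tx": 0, "ty": 0, "tz": 0.13, "yaw": 0, "claw": 0.005},
])

```text
t: 19.1
ee_pos: [642.1, 107.2, 167.9]
tool_rot: [0.062, 3.137, 0.004]
wrist_force: [0.5, -0.4, -1.4]
finger_gap: 16.5
```

Run:
```python
from h import *
plan([642,107.5,163])
```

```text
t 19.1 tcp [642.1 107.2 167.9] jaw 87.8 gap 16.5 zaxis [ 0.004  0.003 -1.   ] F [ 0.5 -0.4 -1.4]
shift [0.0001 0.0003 0.0049]
```

>>> move_arm([
  {"tx": 0, "ty": 0, "tz": 0.003, "yaw": 0, "claw": 0.005},
  {"tx": 0, "ty": 0, "tz": 0.005, "yaw": 0, "claw": 0.005},
  {"tx": 0, "ty": 0, "tz": 0.006, "yaw": 0, "claw": 0.005},
  {"tx": 0, "ty": 0, "tz": 0.006, "yaw": 0, "claw": 0.005},
  {"tx": 0, "ty": 0, "tz": 0.006, "yaw": 0, "claw": 0.005},
])

```text
t: 19.73
ee_pos: [642.5, 107.2, 162.7]
tool_rot: [0.062, 3.136, 0.005]
wrist_force: [-1.4, -0.3, 5.8]
finger_gap: 17.1
```

>>> move_arm([
  {"tx": 0, "ty": 0, "tz": -0.015, "yaw": 0, "claw": 0.005},
  {"tx": 0, "ty": 0, "tz": -0.03, "yaw": 0, "claw": 0.005},
  {"tx": 0, "ty": 0, "tz": -0.045, "yaw": 0, "claw": 0.005},
  {"tx": 0, "ty": 0, "tz": -0.045, "yaw": 0, "claw": 0.005},
  {"tx": 0, "ty": 0, "tz": -0.045, "yaw": 0, "claw": 0.005},
  {"tx": 0, "ty": 0, "tz": -0.045, "yaw": 0, "claw": 0.005},
  {"tx": 0, "ty": 0, "tz": -0.03, "yaw": 0, "claw": 0.005},
  {"tx": 0, "ty": 0, "tz": -0.015, "yaw": 0, "claw": 0.005},
  {"tx": 0, "ty": 0, "tz": -0.005, "yaw": 0, "claw": 0.005},
  {"tx": 0, "ty": 0, "tz": -0.001, "yaw": 0, "claw": 0.005},
  {"tx": 0, "ty": 0, "tz": 0, "yaw": 0, "claw": 0.005},
  {"tx": 0, "ty": 0, "tz": 0, "yaw": 0, "claw": 0.005},
  {"tx": 0, "ty": 0, "tz": 0, "yaw": 0, "claw": 0.005},
])

```text
t: 21.35
ee_pos: [642.6, 107.3, 162.8]
tool_rot: [0.061, 3.136, 0.005]
wrist_force: [0.4, 0.0, -1.4]
finger_gap: 16.7
```

>>> move_arm([
  {"tx": 0, "ty": 0, "tz": -0.02, "yaw": 0, "claw": 0.005},
  {"tx": 0, "ty": 0, "tz": -0.05, "yaw": 0, "claw": 0.005},
  {"tx": 0, "ty": 0, "tz": -0.09, "yaw": 0, "claw": 0.005},
  {"tx": 0, "ty": 0, "tz": -0.13, "yaw": 0, "claw": 0.005},
  {"tx": 0, "ty": 0, "tz": -0.136, "yaw": 0, "claw": 0.005},
  {"tx": 0, "ty": 0, "tz": -0.136, "yaw": 0, "claw": 0.005},
])

```text
t: 22.1
ee_pos: [641.8, 106.9, 299.4]
tool_rot: [0.061, 3.135, 0.006]
wrist_force: [0.3, -0.2, -1.2]
finger_gap: 17.0
```

Run:
```python
from h import *
plan([605,325,298])
```

```text
t 22.1 tcp [641.8 106.9 299.4] jaw 87.8 gap 17.0 zaxis [ 0.006  0.003 -1.   ] F [ 0.3 -0.2 -1.2]
shift [0.0454 0.2165 0.002 ]
```

>>> move_arm([
  {"tx": 0.01, "ty": 0.04, "tz": 0, "yaw": 0, "claw": 0.005},
  {"tx": 0.02, "ty": 0.09, "tz": 0, "yaw": 0, "claw": 0.005},
  {"tx": 0.03, "ty": 0.14, "tz": 0, "yaw": 0, "claw": 0.005},
  {"tx": 0.04, "ty": 0.19, "tz": 0, "yaw": 0, "claw": 0.005},
  {"tx": 0.046, "ty": 0.2165, "tz": 0.001, "yaw": 0, "claw": 0.005},
  {"tx": 0.046, "ty": 0.2165, "tz": 0.001, "yaw": 0, "claw": 0.005},
  {"tx": 0.046, "ty": 0.2165, "tz": 0.001, "yaw": 0, "claw": 0.005},
  {"tx": 0.046, "ty": 0.2165, "tz": 0.001, "yaw": 0, "claw": 0.005},
])

```text
t: 23.1
ee_pos: [604.9, 323.0, 298.7]
tool_rot: [0.065, 3.135, 0.004]
wrist_force: [0.8, -0.3, -2.0]
finger_gap: 17.0
```

Run:
```python
from h import *
o=[]
for c in ["scene","wrist"]:
    i=ctrl.camera_info(c)
    im=ctrl.grab_frame(c); cv2.imwrite(f"pics/{c}4.png",im[:,:,::-1])
    p,_,_=tool()
    if c=="scene":
        for d in ctrl.pinpoint(c,"brush")[:1]: print(d)
        print(proj(c,p-[0,0,142.6]))
    else:
      for k,z in [("cap_short_top",125),("short_floor",20),("bolt_short_grip",79),("brush",p[2]-142.6),("pot",0)]:
        for d in ctrl.pinpoint(c,k)[:1]: print(k,d, unproj(c,d['uv'],z,i))
    o.append(cv2.resize(im[90:240,360:510],(400,400)) if c=="scene" else cv2.resize(im,(400,400)))
cv2.imwrite("pics/b4.png",np.hstack(o)[:,:,::-1])
plan([604.5,325,164])
```

```text
{'uv': [458.1, 182.0], 'conf': 0.62}
[[460.83400293 179.96749767]]
cap_short_top {'uv': [314.3, 57.5], 'conf': 0.73} [[508.0346065  327.62180492 125.        ]]
short_floor {'uv': [315.0, 149.0], 'conf': 0.63} [[604.68696437 324.47650083  20.        ]]
bolt_short_grip {'uv': [315.1, 86.2], 'conf': 0.67} [[531.75642231 327.45233308  79.        ]]
brush {'uv': [314.5, 181.4], 'conf': 0.71} [[607.26672359 323.54731292 156.48574988]]
t 23.5 tcp [604.4 325.  299.1] jaw 87.7 gap 16.9 zaxis [ 0.006  0.004 -1.   ] F [-0.7  0.2 -0.7]
shift [ 0.0008 -0.0005  0.1351]
```

View pics/b4.png

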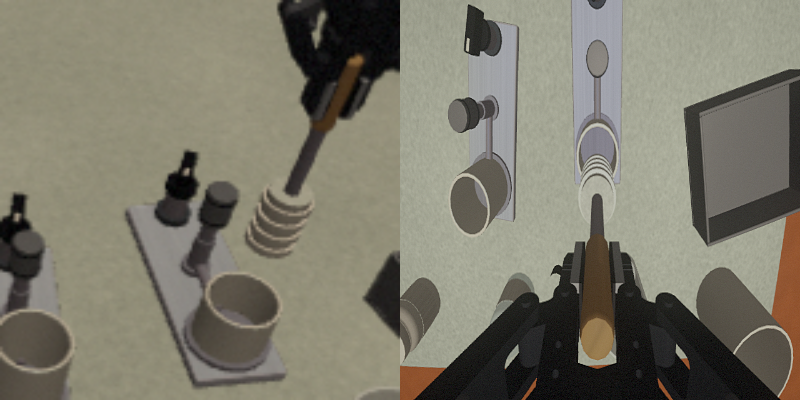

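>>> move_arm([
  {"tx": 0.0, "ty": 0, "tz": 0.03, "yaw": 0, "claw": 0.005},
  {"tx": 0.0, "ty": 0, "tz": 0.06, "yaw": 0, "claw": 0.005},
  {"tx": 0.0, "ty": 0, "tz": 0.08, "yaw": 0, "claw": 0.005},
  {"tx": 0.0, "ty": 0, "tz": 0.1, "yaw": 0, "claw": 0.005},
  {"tx": 0.0, "ty": 0, "tz": 0.12, "yaw": 0, "claw": 0.005},
  {"tx": 0.0, "ty": 0, "tz": 0.13, "yaw": 0, "claw": 0.005},
  {"tx": 0.0, "ty": 0, "tz": 0.136, "yaw": 0, "claw": 0.005},
  {"tx": 0.0, "ty": 0, "tz": 0.136, "yaw": 0, "claw": 0.005},
  {"tx": 0.0, "ty": 0, "tz": 0.136, "yaw": 0, "claw": 0.005},
])

```text
t: 24.62
ee_pos: [605.6, 325.5, 163.6]
tool_rot: [0.062, 3.134, 0.007]
wrist_force: [-0.8, -0.3, -1.6]
finger_gap: 16.6
```

>>> move_arm([
  {"tx": 0, "ty": 0, "tz": -0.015, "yaw": 0, "claw": 0.005},
  {"tx": 0, "ty": 0, "tz": -0.03, "yaw": 0, "claw": 0.005},
  {"tx": 0, "ty": 0, "tz": -0.045, "yaw": 0, "claw": 0.005},
  {"tx": 0, "ty": 0, "tz": -0.045, "yaw": 0, "claw": 0.005},
  {"tx": 0, "ty": 0, "tz": -0.045, "yaw": 0, "claw": 0.005},
  {"tx": 0, "ty": 0, "tz": -0.045, "yaw": 0, "claw": 0.005},
  {"tx": 0, "ty": 0, "tz": -0.03, "yaw": 0, "claw": 0.005},
  {"tx": 0, "ty": 0, "tz": -0.015, "yaw": 0, "claw": 0.005},
  {"tx": 0, "ty": 0, "tz": -0.005, "yaw": 0, "claw": 0.005},
  {"tx": 0, "ty": 0, "tz": -0.001, "yaw": 0, "claw": 0.005},
  {"tx": 0, "ty": 0, "tz": 0.001, "yaw": 0, "claw": 0.005},
  {"tx": 0, "ty": 0, "tz": 0.001, "yaw": 0, "claw": 0.005},
  {"tx": 0, "ty": 0, "tz": 0.001, "yaw": 0, "claw": 0.005},
])

```text
t: 26.25
ee_pos: [605.8, 325.7, 163.0]
tool_rot: [0.062, 3.133, 0.007]
wrist_force: [0.4, -0.1, -0.9]
finger_gap: 16.9
```

>>> move_arm([
  {"tx": 0, "ty": 0, "tz": -0.02, "yaw": 0, "claw": 0.005},
  {"tx": 0, "ty": 0, "tz": -0.05, "yaw": 0, "claw": 0.005},
  {"tx": 0, "ty": 0, "tz": -0.09, "yaw": 0, "claw": 0.005},
  {"tx": 0, "ty": 0, "tz": -0.13, "yaw": 0, "claw": 0.005},
  {"tx": 0, "ty": 0, "tz": -0.136, "yaw": 0, "claw": 0.005},
  {"tx": 0, "ty": 0, "tz": -0.136, "yaw": 0, "claw": 0.005},
])

```text
t: 27.0
ee_pos: [604.7, 325.1, 299.7]
tool_rot: [0.062, 3.133, 0.008]
wrist_force: [-0.3, 0.4, -2.5]
finger_gap: 16.5
```

Run:
```python
from h import *
for c in ["scene","top"]:
    im=ctrl.grab_frame(c); cv2.imwrite(f"pics/{c}5.png",im[:,:,::-1])
    for k in ["pot"]:
        for d in ctrl.pinpoint(c,k)[:5]: print(c,k,round(d['conf'],2),np.round(d['uv']),np.round(unproj(c,d['uv'],0)[0],1))
plan([510,-317,298])
```

```text
scene pot 0.81 [196. 233.] [ 551.5 -319.8    0. ]
scene pot 0.7 [206. 196.] [ 426.7 -298.     0. ]
scene pot 0.66 [444. 213.] [579.7 336.6   0. ]
scene pot 0.64 [247. 236.] [ 580.9 -190.9    0. ]
top pot 0.95 [440. 258.] [ 427.4 -316.     0. ]
top pot 0.72 [439. 215.] [ 543.6 -315.7    0. ]
top pot 0.62 [427. 173.] [ 660.  -284.4    0. ]
top pot 0.55 [396. 201.] [ 579.6 -199.2    0. ]
top pot 0.34 [322. 271.] [387.8  -1.9   0. ]
t 27.2 tcp [604.  324.8 297.4] jaw 87.7 gap 16.9 zaxis [ 0.005  0.003 -1.   ] F [ 0.  -0.1 -1.2]
shift [ 0.0687 -0.645  -0.0031]
```

View pics/scene5.png

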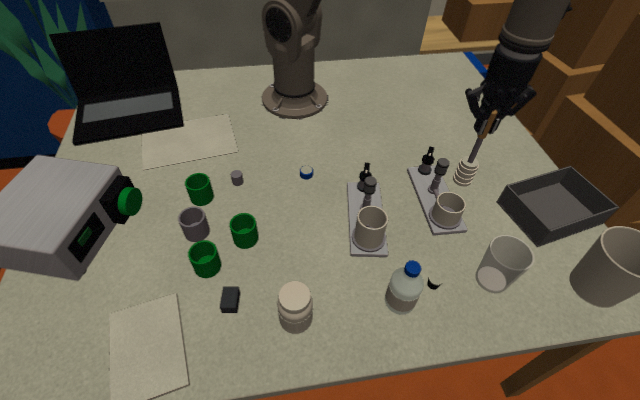

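Run:
```python
from h import *
plan([540,-240,298])
```

```text
t 27.2 tcp [604.  324.8 297.4] jaw 87.7 gap 16.9 zaxis [ 0.005  0.003 -1.   ] F [ 0.  -0.1 -1.2]
shift [ 0.0418 -0.5669 -0.0027]
```

>>> move_arm([
  {"tx": 0, "ty": -0.04, "tz": -0.003, "yaw": 0, "claw": 0.005},
  {"tx": 0.01, "ty": -0.09, "tz": -0.003, "yaw": 0, "claw": 0.005},
  {"tx": 0.01, "ty": -0.15, "tz": -0.003, "yaw": 0, "claw": 0.005},
  {"tx": 0.015, "ty": -0.21, "tz": -0.003, "yaw": 0, "claw": 0.005},
  {"tx": 0.02, "ty": -0.27, "tz": -0.003, "yaw": 0, "claw": 0.005},
  {"tx": 0.025, "ty": -0.33, "tz": -0.003, "yaw": 0, "claw": 0.005},
  {"tx": 0.03, "ty": -0.39, "tz": -0.003, "yaw": 0, "claw": 0.005},
  {"tx": 0.035, "ty": -0.45, "tz": -0.003, "yaw": 0, "claw": 0.005},
  {"tx": 0.04, "ty": -0.5, "tz": -0.003, "yaw": 0, "claw": 0.005},
  {"tx": 0.042, "ty": -0.54, "tz": -0.003, "yaw": 0, "claw": 0.005},
  {"tx": 0.042, "ty": -0.567, "tz": -0.003, "yaw": 0, "claw": 0.005},
  {"tx": 0.042, "ty": -0.567, "tz": -0.003, "yaw": 0, "claw": 0.005},
  {"tx": 0.042, "ty": -0.567, "tz": -0.003, "yaw": 0, "claw": 0.005},
])

```text
t: 28.82
ee_pos: [539.8, -239.1, 297.6]
tool_rot: [0.061, 3.137, 0.006]
wrist_force: [0.7, -0.3, -2.0]
finger_gap: 16.7
```

Run:
```python
from h import *
i=ctrl.camera_info("wrist"); im=ctrl.grab_frame("wrist")
for d in ctrl.pinpoint("wrist","pot")[:5]: print(round(d['conf'],2),np.round(d['uv']),np.round(unproj("wrist",d['uv'],0,i)[0],1))
# predicted rim for pot at (546,-316)
th=np.linspace(0,2*np.pi,40)
for z in (0,65):
    q=proj("wrist",np.c_[546+32*np.cos(th),-316+32*np.sin(th),0*th+z],i)
    cv2.polylines(im,[q.round().astype(np.int32)],True,(255,0,0),1)
cv2.imwrite("pics/w5.png",im[:,:,::-1])
cv2.imwrite("pics/w5c.png",cv2.resize(im[100:300,130:380],(750,600))[:,:,::-1])
plan([547,-317,298])
```

```text
0.91 [253.  57.] [ 430.5 -305.8    0. ]
0.83 [349. 179.] [ 583.4 -196.1    0. ]
0.8 [282. 232.] [ 653. -287.    0.]
0.58 [254. 156.] [ 547.5 -315.6    0. ]
t 28.93 tcp [ 540.1 -238.5  297.9] jaw 87.9 gap 16.8 zaxis [ 0.005  0.004 -1.   ] F [-0.3 -1.  -1.5]
shift [-0.0099 -0.0781 -0.0004]
```

View pics/w5c.png

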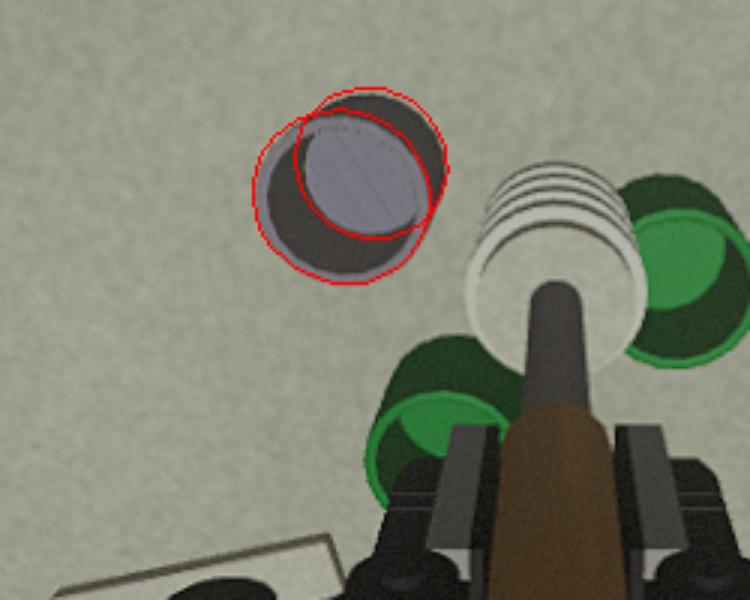

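>>> move_arm([
  {"tx": -0.01, "ty": -0.04, "tz": 0, "yaw": 0, "claw": 0.005},
  {"tx": -0.01, "ty": -0.078, "tz": 0, "yaw": 0, "claw": 0.005},
  {"tx": -0.01, "ty": -0.078, "tz": 0, "yaw": 0, "claw": 0.005},
  {"tx": -0.01, "ty": -0.078, "tz": 0.03, "yaw": 0, "claw": 0.005},
  {"tx": -0.01, "ty": -0.078, "tz": 0.06, "yaw": 0, "claw": 0.005},
  {"tx": -0.01, "ty": -0.078, "tz": 0.075, "yaw": 0, "claw": 0.005},
  {"tx": -0.01, "ty": -0.078, "tz": 0.075, "yaw": 0, "claw": 0.005},
])

```text
t: 29.8
ee_pos: [547.5, -315.3, 221.8]
tool_rot: [0.056, 3.138, 0.008]
wrist_force: [0.3, -0.7, -1.5]
finger_gap: 17.0
```

Run:
```python
from h import *
i=ctrl.camera_info("wrist"); im=ctrl.grab_frame("wrist"); sc=ctrl.grab_frame("scene")
cv2.imwrite("pics/w6c.png",np.hstack([cv2.resize(im[100:300,220:420],(400,400)),cv2.resize(sc[150:250,140:240],(400,400))])[:,:,::-1])
plan([547,-316.5,150])
```

```text
t 29.9 tcp [ 548.3 -316.6  223.7] jaw 87.9 gap 16.8 zaxis [ 0.006  0.003 -1.   ] F [ 0.5  0.1 -1.1]
shift [ 0.0017 -0.0002  0.0737]
```

View pics/w6c.png

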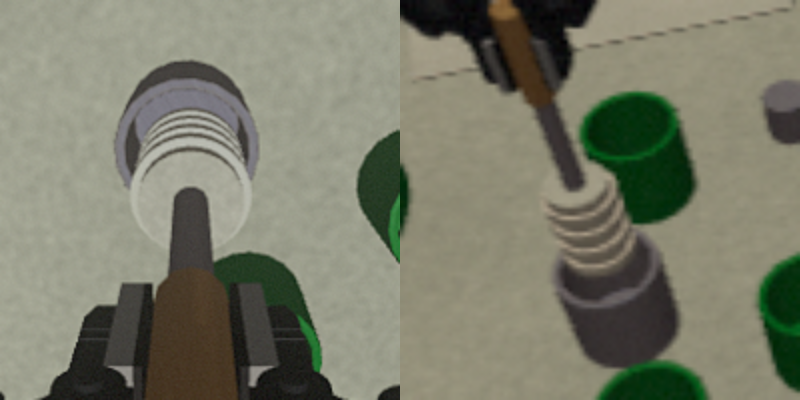

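>>> move_arm([
  {"tx": 0.001, "ty": -0.0015, "tz": 0.015, "yaw": 0, "claw": 0.005},
  {"tx": 0.001, "ty": -0.0015, "tz": 0.03, "yaw": 0, "claw": 0.005},
  {"tx": 0.001, "ty": -0.0015, "tz": 0.045, "yaw": 0, "claw": 0.005},
  {"tx": 0.001, "ty": -0.0015, "tz": 0.06, "yaw": 0, "claw": 0.005},
  {"tx": 0.001, "ty": -0.0015, "tz": 0.06, "yaw": 0, "claw": 0.005},
])

```text
t: 30.52
ee_pos: [546.7, -317.2, 161.8]
tool_rot: [0.057, 3.138, 0.007]
wrist_force: [-1.0, 0.7, -1.3]
finger_gap: 16.7
```

>>> move_arm([
  {"tx": 0, "ty": 0, "tz": 0.008, "yaw": 0, "claw": 0.005},
  {"tx": 0, "ty": 0, "tz": 0.013, "yaw": 0, "claw": 0.005},
  {"tx": 0, "ty": 0, "tz": 0.013, "yaw": 0, "claw": 0.005},
  {"tx": 0, "ty": 0, "tz": 0.013, "yaw": 0, "claw": 0.005},
])

```text
t: 31.02
ee_pos: [546.7, -317.2, 148.8]
tool_rot: [0.058, 3.138, 0.007]
wrist_force: [0.5, -0.0, -2.5]
finger_gap: 16.9
```

>>> move_arm([
  {"tx": 0, "ty": 0, "tz": 0.001, "yaw": 0, "claw": 0.02},
  {"tx": 0, "ty": 0, "tz": 0.001, "yaw": 0, "claw": 0.03},
  {"tx": 0, "ty": 0, "tz": 0, "yaw": 0, "claw": 0.05},
  {"tx": 0, "ty": 0, "tz": 0, "yaw": 0, "claw": 0.06},
  {"tx": 0, "ty": 0, "tz": 0, "yaw": 0, "claw": 0.06},
  {"tx": 0, "ty": 0, "tz": -0.03, "yaw": 0, "claw": 0.06},
  {"tx": 0, "ty": 0, "tz": -0.08, "yaw": 0, "claw": 0.06},
  {"tx": 0, "ty": 0, "tz": -0.13, "yaw": 0, "claw": 0.06},
  {"tx": 0, "ty": 0, "tz": -0.13, "yaw": 0, "claw": 0.06},
])

```text
t: 32.15
ee_pos: [548.1, -319.5, 283.5]
tool_rot: [0.058, 3.13, 0.002]
wrist_force: [0.7, 0.2, -0.6]
finger_gap: 60.2
```

Run:
```python
from h import *
i=ctrl.camera_info("wrist"); im=ctrl.grab_frame("wrist"); sc=ctrl.grab_frame("scene")
cv2.imwrite("pics/w7c.png",np.hstack([cv2.resize(im[50:350,170:470],(400,400)),cv2.resize(sc[150:270,130:250],(400,400))])[:,:,::-1])
plan([510,124.5,250],79.8)
```

```text
t 32.25 tcp [ 546.3 -317.6  278.9] jaw 87.9 gap 60.2 zaxis [ 0.004  0.005 -1.   ] F [-0.1  0.  -0.7]
shift [0.0525 0.4404 0.0308] yaw 8.1
```

View pics/w7c.png

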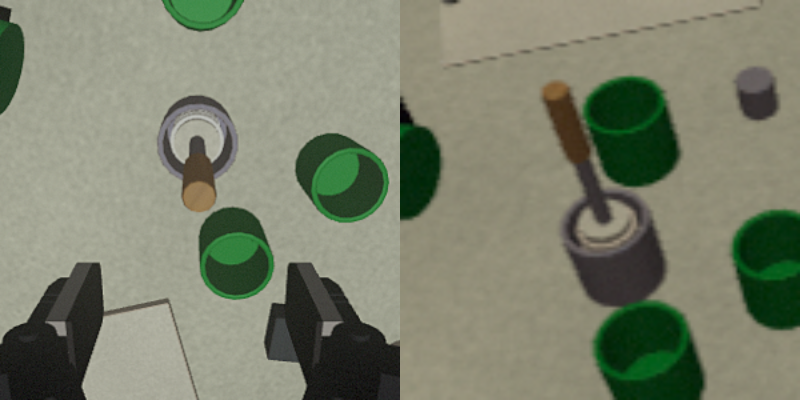

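>>> move_arm([
  {"tx": 0, "ty": 0.04, "tz": 0, "yaw": 0, "claw": 0.0},
  {"tx": 0, "ty": 0.1, "tz": 0, "yaw": 0, "claw": 0.0},
  {"tx": 0.014, "ty": 0.442, "tz": 0.03, "yaw": 8, "claw": 0.0},
  {"tx": 0.014, "ty": 0.442, "tz": 0.03, "yaw": 8, "claw": 0.0},
  {"tx": 0.014, "ty": 0.442, "tz": 0.03, "yaw": 8, "claw": 0.0},
  {"tx": 0.014, "ty": 0.442, "tz": 0.03, "yaw": 8, "claw": 0.0},
  {"tx": 0.014, "ty": 0.442, "tz": 0.03, "yaw": 8, "claw": 0.0},
  {"tx": 0.014, "ty": 0.442, "tz": 0.03, "yaw": 8, "claw": 0.0},
  {"tx": 0.014, "ty": 0.442, "tz": 0.03, "yaw": 8, "claw": 0.0},
  {"tx": 0.014, "ty": 0.442, "tz": 0.03, "yaw": 8, "claw": 0.0},
  {"tx": 0.014, "ty": 0.442, "tz": 0.03, "yaw": 8, "claw": 0.0},
  {"tx": 0.014, "ty": 0.442, "tz": 0.03, "yaw": 8, "claw": 0.0},
])

```text
t: 33.75
ee_pos: [548.7, 123.5, 251.0]
tool_rot: [0.279, 3.126, 0.008]
wrist_force: [-0.2, 1.4, 1.0]
finger_gap: -0.0
```

Run:
```python
from h import *
plan([549,124.5,95],79.8)
```

```text
t 33.75 tcp [548.7 123.5 251. ] jaw 79.8 gap -0.0 zaxis [ 0.004  0.004 -1.   ] F [-0.2  1.4  1. ]
shift [0.0003 0.0002 0.156 ] yaw -0.0
```

>>> move_arm([
  {"tx": 0, "ty": 0, "tz": 0.05, "yaw": 0, "claw": 0.0},
  {"tx": 0, "ty": 0, "tz": 0.1, "yaw": 0, "claw": 0.0},
  {"tx": 0, "ty": 0, "tz": 0.12, "yaw": 0, "claw": 0.0},
  {"tx": 0, "ty": 0, "tz": 0.128, "yaw": 0, "claw": 0.0},
  {"tx": 0, "ty": 0, "tz": 0.136, "yaw": 0, "claw": 0.0},
  {"tx": 0, "ty": 0, "tz": 0.144, "yaw": 0, "claw": 0.0},
  {"tx": 0, "ty": 0, "tz": 0.152, "yaw": 0, "claw": 0.0},
  {"tx": 0, "ty": 0, "tz": 0.156, "yaw": 0, "claw": 0.0},
  {"tx": 0, "ty": 0, "tz": 0.156, "yaw": 0, "claw": 0.0},
])

```text
t: 34.88
ee_pos: [550.0, 124.3, 95.2]
tool_rot: [0.28, 3.124, 0.008]
wrist_force: [-0.4, -1.3, 2.3]
finger_gap: 0.1
```

Push a little further to confirm the end stop.

>>> move_arm([
  {"tx": 0, "ty": 0, "tz": 0.001, "yaw": 0, "claw": 0.0},
  {"tx": 0, "ty": 0, "tz": 0.002, "yaw": 0, "claw": 0.0},
  {"tx": 0, "ty": 0, "tz": 0.002, "yaw": 0, "claw": 0.0},
])

```text
t: 35.25
ee_pos: [550.4, 124.4, 94.9]
tool_rot: [0.28, 3.124, 0.01]
wrist_force: [-7.6, -2.1, 20.1]
finger_gap: -0.1
```

>>> move_arm([
  {"tx": 0, "ty": 0, "tz": -0.04, "yaw": 0, "claw": 0.0},
  {"tx": 0.04, "ty": 0, "tz": -0.09, "yaw": 0, "claw": 0.04},
  {"tx": 0.09, "ty": 0, "tz": -0.125, "yaw": 0, "claw": 0.04},
  {"tx": 0.09, "ty": 0, "tz": -0.125, "yaw": 0, "claw": 0.04},
  {"tx": 0.09, "ty": 0, "tz": -0.125, "yaw": 0, "claw": 0.04},
])

```text
t: 35.88
ee_pos: [461.7, 140.3, 219.7]
tool_rot: [0.278, 3.122, 0.012]
wrist_force: [-0.0, 0.8, -0.4]
finger_gap: 40.1
```

Run:
```python
from h import *
i=ctrl.camera_info("wrist"); im=ctrl.grab_frame("wrist"); cv2.imwrite("pics/w8.png",im[:,:,::-1])
plan([471,138.5,60],79.8)
for k,z in [("cap_mid_top",95),("bolt_mid_grip",79),("mid_floor",20)]:
    for d in ctrl.pinpoint("wrist",k)[:1]: print(k,round(d['conf'],2),np.round(d['uv']),np.round(unproj("wrist",d['uv'],z,i)[0],1))
print(ctrl.state()['joints'])
```

```text
t 35.92 tcp [461.7 139.8 219.1] jaw 79.8 gap 39.9 zaxis [ 0.007  0.006 -1.   ] F [-0.4 -0.3 -0.2]
shift [-0.0085 -0.0008  0.1592] yaw -0.0

cap_mid_top 0.71 [313. 283.] [547.9 124.3  95. ]
bolt_mid_grip 0.76 [311. 186.] [467.5 137.   79. ]
mid_floor 0.97 [314. 318.] [638.5 108.8  20. ]
[-0.79668743  0.17059887  0.4244593   2.04499537 -0.08986429  0.93652935
  1.06630173]
```

View pics/w8.png

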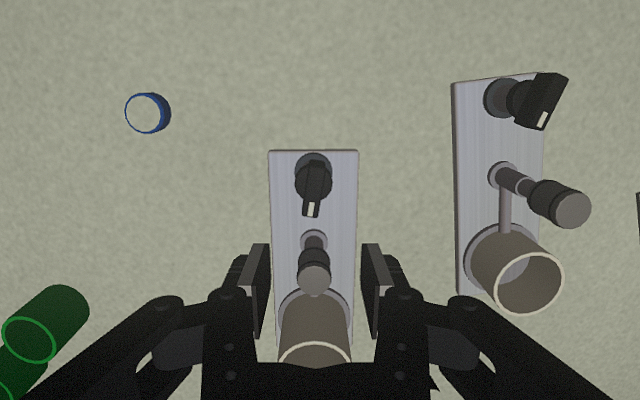

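>>> move_arm([
  {"tx": -0.0085, "ty": -0.001, "tz": 0.04, "yaw": 2, "claw": 0.045},
  {"tx": -0.0085, "ty": -0.001, "tz": 0.08, "yaw": 2, "claw": 0.045},
  {"tx": -0.0085, "ty": -0.001, "tz": 0.12, "yaw": 2, "claw": 0.045},
  {"tx": -0.0085, "ty": -0.001, "tz": 0.145, "yaw": 2, "claw": 0.045},
  {"tx": -0.0085, "ty": -0.001, "tz": 0.153, "yaw": 2, "claw": 0.045},
  {"tx": -0.0085, "ty": -0.001, "tz": 0.153, "yaw": 2, "claw": 0.045},
  {"tx": -0.0085, "ty": -0.001, "tz": 0.153, "yaw": 2, "claw": 0.002},
  {"tx": -0.0085, "ty": -0.001, "tz": 0.153, "yaw": 2, "claw": 0.002},
  {"tx": -0.0085, "ty": -0.001, "tz": 0.153, "yaw": 2, "claw": 0.002},
  {"tx": -0.0085, "ty": -0.001, "tz": 0.153, "yaw": 2, "claw": 0.002},
  {"tx": -0.0085, "ty": -0.001, "tz": 0.153, "yaw": 2, "claw": 0.002},
  {"tx": -0.0085, "ty": -0.001, "tz": 0.153, "yaw": 2, "claw": 0.002},
], force=30)

```text
t: 37.58
ee_pos: [471.1, 138.0, 66.6]
tool_rot: [0.335, 3.118, 0.01]
wrist_force: [-1.0, 0.6, 7.0]
finger_gap: 13.3
```

Run:
```python
from h import *
plan([471,138.5,66],77); s=ctrl.state(); print(s['ft_torque'],s['joints'])
```

```text
t 37.58 tcp [471.1 138.   66.6] jaw 77.7 gap 13.3 zaxis [ 0.007  0.006 -1.   ] F [-1.   0.6  7. ]
shift [0.0002 0.0004 0.0006] yaw 0.7

[ 0.06751683  0.25335563 -0.04303189] [-0.69690643  0.43310866  0.35131773  2.14703108 -0.26688781  0.59322096
  1.20241459]
```

>>> move_arm([
  {"tx": 0, "ty": 0, "tz": 0, "yaw": 9, "claw": 0.002},
  {"tx": 0, "ty": 0, "tz": 0, "yaw": 18, "claw": 0.002},
  {"tx": 0, "ty": 0, "tz": 0, "yaw": 27, "claw": 0.002},
  {"tx": 0, "ty": 0, "tz": 0, "yaw": 36, "claw": 0.002},
  {"tx": 0, "ty": 0, "tz": 0, "yaw": 45, "claw": 0.002},
  {"tx": 0, "ty": 0, "tz": 0, "yaw": 54, "claw": 0.002},
  {"tx": 0, "ty": 0, "tz": 0, "yaw": 60, "claw": 0.002},
  {"tx": 0, "ty": 0, "tz": 0, "yaw": 60, "claw": 0.002},
])

```text
t: 38.58
ee_pos: [470.3, 137.2, 66.6]
tool_rot: [1.851, 2.537, 0.011]
wrist_force: [-2.7, -3.2, 4.7]
finger_gap: 13.5
```

Run:
```python
from h import *
plan([471,138.5,66],20); s=ctrl.state(); print(s['ft_torque'],s['joints'])
```

```text
t 38.58 tcp [470.3 137.2  66.6] jaw 17.8 gap 13.5 zaxis [ 0.005  0.005 -1.   ] F [-2.7 -3.2  4.7]
shift [0.001  0.0011 0.0006] yaw -2.2

[-0.95280391  0.83578967 -0.06693362] [-0.91477179  0.48840417  0.63423511  2.16110005 -0.49726499  0.62953328
  0.38281654]
```

>>> move_arm([
  {"tx": 0.0005, "ty": 0.0005, "tz": 0, "yaw": 9, "claw": 0.002},
  {"tx": 0.0005, "ty": 0.0005, "tz": 0, "yaw": 18, "claw": 0.002},
  {"tx": 0.0005, "ty": 0.0005, "tz": 0, "yaw": 27, "claw": 0.002},
  {"tx": 0.0005, "ty": 0.0005, "tz": 0, "yaw": 36, "claw": 0.002},
  {"tx": 0.0005, "ty": 0.0005, "tz": 0, "yaw": 45, "claw": 0.002},
  {"tx": 0.0005, "ty": 0.0005, "tz": 0, "yaw": 54, "claw": 0.002},
  {"tx": 0.0005, "ty": 0.0005, "tz": 0, "yaw": 63, "claw": 0.002},
  {"tx": 0.0005, "ty": 0.0005, "tz": 0, "yaw": 69, "claw": 0.002},
  {"tx": 0.0005, "ty": 0.0005, "tz": 0, "yaw": 69, "claw": 0.002},
])

```text
t: 39.7
ee_pos: [468.9, 137.5, 66.5]
tool_rot: [-2.959, -1.043, -0.005]
wrist_force: [-6.0, -1.9, 9.8]
finger_gap: 13.4
```

Run:
```python
from h import *
plan([471,138.5,66],-50); s=ctrl.state(); print(s['ft_torque'],s['joints'])
```

```text
t 39.7 tcp [468.9 137.5  66.5] jaw -51.2 gap 13.4 zaxis [ 0.002  0.005 -1.   ] F [-6.  -1.9  9.8]
shift [0.0022 0.0006 0.0006] yaw -1.2

[-0.57762317  1.54809054 -0.03740226] [-1.13043288  0.62030951  0.95045107  2.17232284 -0.78603301  0.73938201
 -0.53759414]
```

>>> move_arm([
  {"tx": 0.001, "ty": 0.0, "tz": 0, "yaw": 4, "claw": 0.002},
  {"tx": 0.001, "ty": 0.0, "tz": 0, "yaw": 7, "claw": 0.002},
  {"tx": 0.001, "ty": 0.0, "tz": 0, "yaw": 9, "claw": 0.002},
  {"tx": 0.001, "ty": 0.0, "tz": 0, "yaw": 9, "claw": 0.002},
])

```text
t: 40.2
ee_pos: [468.9, 137.8, 66.6]
tool_rot: [-3.03, -0.815, -0.001]
wrist_force: [-4.2, -3.2, 6.5]
finger_gap: 13.3
```

Run:
```python
from h import *
plan([471,138.5,66],-50); s=ctrl.state(); print(s['ft_torque'])
```

```text
t 40.2 tcp [468.9 137.8  66.6] jaw -59.9 gap 13.3 zaxis [-0.     0.004 -1.   ] F [-4.2 -3.2  6.5]
shift [0.0022 0.0004 0.0006] yaw -9.9

[-0.76237735  0.93645293  0.83572265]
```

>>> move_arm([
  {"tx": 0, "ty": 0, "tz": 0, "yaw": -2, "claw": 0.03},
  {"tx": 0, "ty": 0, "tz": 0, "yaw": -2, "claw": 0.045},
  {"tx": 0, "ty": 0, "tz": 0, "yaw": -2, "claw": 0.045},
  {"tx": 0, "ty": 0, "tz": -0.04, "yaw": -2, "claw": 0.045},
  {"tx": 0, "ty": 0, "tz": -0.09, "yaw": -2, "claw": 0.045},
  {"tx": 0, "ty": 0, "tz": -0.14, "yaw": -2, "claw": 0.045},
  {"tx": 0, "ty": 0, "tz": -0.19, "yaw": -2, "claw": 0.045},
  {"tx": 0, "ty": 0, "tz": -0.19, "yaw": -2, "claw": 0.045},
])

```text
t: 41.2
ee_pos: [471.1, 137.5, 259.5]
tool_rot: [-3.013, -0.869, -0.01]
wrist_force: [-0.4, -0.3, 0.3]
finger_gap: 45.1
```

Run:
```python
from h import *
i=ctrl.camera_info("wrist"); im=ctrl.grab_frame("wrist"); cv2.imwrite("pics/w9.png",im[:,:,::-1])
plan([510,328,255],-57); s=ctrl.state(); print(s['ft_torque'],s['joints'])
```

```text
t 41.25 tcp [469.7 137.5 257.6] jaw -57.8 gap 45.3 zaxis [ 0.002  0.006 -1.   ] F [-1.1  0.3 -1.1]
shift [ 0.1355 -0.1397  0.0039] yaw -0.8

[0.01337167 0.09709896 0.01708164] [-1.49554635  0.40771597  1.40693021  2.00994962 -0.46019738  1.10417308
 -0.89376581]
```

View pics/w9.png

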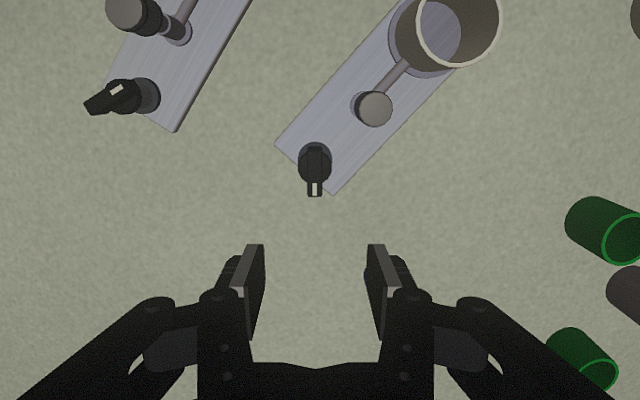

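>>> move_arm([
  {"tx": 0, "ty": 0, "tz": 0, "yaw": -10, "claw": 0.0},
  {"tx": 0, "ty": 0, "tz": 0, "yaw": -20, "claw": 0.0},
  {"tx": 0, "ty": 0, "tz": 0, "yaw": -30, "claw": 0.0},
  {"tx": 0, "ty": 0, "tz": 0, "yaw": -40, "claw": 0.0},
  {"tx": 0, "ty": 0, "tz": 0, "yaw": -50, "claw": 0.0},
  {"tx": 0, "ty": 0, "tz": 0, "yaw": -60, "claw": 0.0},
  {"tx": 0.02, "ty": -0.02, "tz": 0, "yaw": -70, "claw": 0.0},
  {"tx": 0.04, "ty": -0.04, "tz": 0, "yaw": -80, "claw": 0.0},
  {"tx": 0.06, "ty": -0.06, "tz": 0, "yaw": -90, "claw": 0.0},
  {"tx": 0.08, "ty": -0.08, "tz": 0, "yaw": -100, "claw": 0.0},
  {"tx": 0.1, "ty": -0.1, "tz": 0, "yaw": -110, "claw": 0.0},
  {"tx": 0.12, "ty": -0.12, "tz": 0, "yaw": -120, "claw": 0.0},
  {"tx": 0.135, "ty": -0.14, "tz": 0, "yaw": -130, "claw": 0.0},
  {"tx": 0.1355, "ty": -0.14, "tz": 0.003, "yaw": -140, "claw": 0.0},
  {"tx": 0.1355, "ty": -0.14, "tz": 0.003, "yaw": -140, "claw": 0.0},
  {"tx": 0.1355, "ty": -0.14, "tz": 0.003, "yaw": -140, "claw": 0.0},
])

```text
t: 43.25
ee_pos: [509.6, 327.4, 255.1]
tool_rot: [0.221, 3.134, 0.009]
wrist_force: [0.0, -0.9, 1.0]
finger_gap: 0.3
```

Run:
```python
from h import *
plan([509.5,328,95],88); s=ctrl.state(); print(s['joints'])
```

```text
t 43.25 tcp [509.6 327.4 255.1] jaw 81.9 gap 0.3 zaxis [ 0.001  0.005 -1.   ] F [ 0.  -0.9  1. ]
shift [ 0.0002 -0.0003  0.1601] yaw -6.1

[-1.16285592  0.39004648  0.65181432  1.73727345 -0.26667384  1.09966922
  1.00429481]
```

>>> move_arm([
  {"tx": 0, "ty": 0, "tz": 0.05, "yaw": 0, "claw": 0.0},
  {"tx": 0, "ty": 0, "tz": 0.1, "yaw": 0, "claw": 0.0},
  {"tx": 0, "ty": 0, "tz": 0.124, "yaw": 0, "claw": 0.0},
  {"tx": 0, "ty": 0, "tz": 0.132, "yaw": 0, "claw": 0.0},
  {"tx": 0, "ty": 0, "tz": 0.14, "yaw": 0, "claw": 0.0},
  {"tx": 0, "ty": 0, "tz": 0.148, "yaw": 0, "claw": 0.0},
  {"tx": 0, "ty": 0, "tz": 0.156, "yaw": 0, "claw": 0.0},
  {"tx": 0, "ty": 0, "tz": 0.16, "yaw": 0, "claw": 0.0},
  {"tx": 0, "ty": 0, "tz": 0.162, "yaw": 0, "claw": 0.0},
  {"tx": 0, "ty": 0, "tz": 0.162, "yaw": 0, "claw": 0.0},
])

```text
t: 44.5
ee_pos: [510.1, 328.1, 95.0]
tool_rot: [0.222, 3.134, 0.01]
wrist_force: [-6.9, -4.4, 19.6]
finger_gap: -0.1
```

>>> move_arm([
  {"tx": 0, "ty": 0, "tz": -0.04, "yaw": 0, "claw": 0.0},
  {"tx": 0.04, "ty": 0, "tz": -0.09, "yaw": -6, "claw": 0.045},
  {"tx": 0.088, "ty": -0.012, "tz": -0.135, "yaw": -6, "claw": 0.045},
  {"tx": 0.088, "ty": -0.012, "tz": -0.135, "yaw": -6, "claw": 0.045},
  {"tx": 0.088, "ty": -0.012, "tz": -0.135, "yaw": -6, "claw": 0.045},
])

```text
t: 45.12
ee_pos: [421.5, 328.6, 230.2]
tool_rot: [0.057, 3.139, 0.013]
wrist_force: [1.1, 0.1, -0.6]
finger_gap: 45.0
```

Run:
```python
from h import *
i=ctrl.camera_info("wrist"); im=ctrl.grab_frame("wrist"); cv2.imwrite("pics/w10.png",im[:,:,::-1])
plan([431,331,66],88)
for k,z in [("cap_short_top",95),("bolt_short_grip",79),("short_floor",20)]:
    for d in ctrl.pinpoint("wrist",k)[:1]: print(k,round(d['conf'],2),np.round(d['uv']),np.round(unproj("wrist",d['uv'],z,i)[0],1))
print(ctrl.state()['joints'])
cv2.imwrite("pics/w10c.png",cv2.resize(im[100:320,200:440],(720,600))[:,:,::-1])
```

```text
t 45.17 tcp [421.7 328.  229.5] jaw 87.9 gap 45.1 zaxis [ 0.001  0.007 -1.   ] F [-0.1 -0.6 -0.6]
shift [-0.009   0.0022  0.1636] yaw -0.1

cap_short_top 0.89 [315. 274.] [506.1 326.3  95. ]
bolt_short_grip 0.9 [318. 185.] [429.2 332.1  79. ]
short_floor 0.73 [320. 316.] [604.8 329.1  20. ]
[-1.30327687  0.27862151  0.64168732  1.93033526 -0.20200349  0.99216406
  0.96324213]
```

View pics/w10c.png

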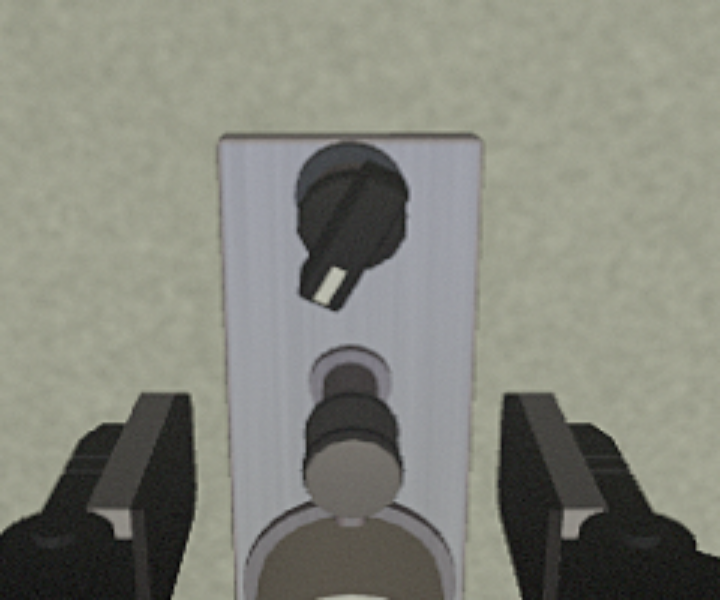

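Run:
```python
from h import *
i=ctrl.camera_info("wrist")
P=unproj("wrist",[[200+330/3,100+286/2.727],[200+376/3,100+172/2.727]],90,i); print(P)
d=P[0]-P[1]; print(np.degrees(np.arctan2(d[1],d[0])))
```

```text
[[442.63552984 322.8749816   90.        ]
 [407.48507166 336.78656516  90.        ]]
-21.59229541113956
```

>>> move_arm([
  {"tx": -0.009, "ty": 0.0025, "tz": 0.02, "yaw": 10, "claw": 0.045},
  {"tx": -0.009, "ty": 0.0025, "tz": 0.06, "yaw": 20, "claw": 0.045},
  {"tx": -0.009, "ty": 0.0025, "tz": 0.11, "yaw": 20, "claw": 0.045},
  {"tx": -0.009, "ty": 0.0025, "tz": 0.145, "yaw": 20, "claw": 0.045},
  {"tx": -0.009, "ty": 0.0025, "tz": 0.163, "yaw": 20, "claw": 0.045},
  {"tx": -0.009, "ty": 0.0025, "tz": 0.163, "yaw": 20, "claw": 0.045},
  {"tx": -0.009, "ty": 0.0025, "tz": 0.163, "yaw": 20, "claw": 0.002},
  {"tx": -0.009, "ty": 0.0025, "tz": 0.163, "yaw": 20, "claw": 0.002},
  {"tx": -0.009, "ty": 0.0025, "tz": 0.163, "yaw": 20, "claw": 0.002},
  {"tx": -0.009, "ty": 0.0025, "tz": 0.163, "yaw": 20, "claw": 0.002},
  {"tx": -0.009, "ty": 0.0025, "tz": 0.163, "yaw": 20, "claw": 0.002},
  {"tx": -0.009, "ty": 0.0025, "tz": 0.163, "yaw": 20, "claw": 0.002},
], force=30)

```text
t: 46.82
ee_pos: [432.0, 330.7, 67.2]
tool_rot: [0.605, 3.082, 0.011]
wrist_force: [-0.2, -1.4, 7.2]
finger_gap: 13.4
```

Run:
```python
from h import *
plan([431,331,66],-49.5); s=ctrl.state(); print(s['ft_torque'],s['joints'])
```

```text
t 46.83 tcp [432.  330.7  67.2] jaw 67.8 gap 13.4 zaxis [ 0.002  0.007 -1.   ] F [-0.2 -1.4  7.2]
shift [ 0.001  -0.0001  0.0012] yaw -62.7

[-0.3549387   0.10617597 -0.06817069] [-1.20248867  0.54398336  0.56626633  2.03359975 -0.46148089  0.68341254
  0.84546463]
```

>>> move_arm([
  {"tx": 0, "ty": 0, "tz": 0, "yaw": 9, "claw": 0.002},
  {"tx": 0, "ty": 0, "tz": 0, "yaw": 18, "claw": 0.002},
  {"tx": 0, "ty": 0, "tz": 0, "yaw": 27, "claw": 0.002},
  {"tx": 0, "ty": 0, "tz": 0, "yaw": 36, "claw": 0.002},
  {"tx": 0, "ty": 0, "tz": 0, "yaw": 45, "claw": 0.002},
  {"tx": 0, "ty": 0, "tz": 0, "yaw": 54, "claw": 0.002},
  {"tx": 0, "ty": 0, "tz": 0, "yaw": 60, "claw": 0.002},
  {"tx": 0, "ty": 0, "tz": 0, "yaw": 60, "claw": 0.002},
])

```text
t: 47.82
ee_pos: [430.8, 329.8, 67.2]
tool_rot: [-2.063, -2.365, -0.006]
wrist_force: [-4.2, -4.4, 3.6]
finger_gap: 13.2
```

Run:
```python
from h import *
plan([431,331,66],-49.5); s=ctrl.state(); print(s['ft_torque'],s['joints'])
```

```text
t 47.83 tcp [430.8 329.8  67.2] jaw 7.8 gap 13.2 zaxis [-0.     0.005 -1.   ] F [-4.2 -4.4  3.6]
shift [0.0011 0.0004 0.0012] yaw 57.3

[-0.98224804  0.81677309 -0.07429337] [-1.39008283  0.64209111  0.84138396  2.0457416  -0.70780634  0.76491719
  0.02823698]
```

>>> move_arm([
  {"tx": 0.0005, "ty": 0.0005, "tz": 0, "yaw": 9, "claw": 0.002},
  {"tx": 0.0005, "ty": 0.0005, "tz": 0, "yaw": 18, "claw": 0.002},
  {"tx": 0.0005, "ty": 0.0005, "tz": 0, "yaw": 27, "claw": 0.002},
  {"tx": 0.0005, "ty": 0.0005, "tz": 0, "yaw": 36, "claw": 0.002},
  {"tx": 0.0005, "ty": 0.0005, "tz": 0, "yaw": 45, "claw": 0.002},
  {"tx": 0.0005, "ty": 0.0005, "tz": 0, "yaw": 52, "claw": 0.002},
  {"tx": 0.0005, "ty": 0.0005, "tz": 0, "yaw": 52, "claw": 0.002},
])

```text
t: 48.7
ee_pos: [429.5, 330.2, 67.2]
tool_rot: [-2.888, -1.222, 0.002]
wrist_force: [-6.3, -2.5, 7.1]
finger_gap: 13.1
```

Run:
```python
from h import *
plan([431,331,66],-49.5); s=ctrl.state(); print(s['ft_torque'],s['joints'])
```

```text
t 48.7 tcp [429.5 330.2  67.2] jaw -44.1 gap 13.1 zaxis [-0.004  0.005 -1.   ] F [-6.3 -2.5  7.1]
shift [0.0016 0.0005 0.0012] yaw 5.4

[-0.61250665  1.26281694 -0.07341456] [-1.51243523  0.77186379  1.05678642  2.05131019 -0.91078345  0.88632332
 -0.69566979]
```

>>> move_arm([
  {"tx": 0.001, "ty": 0.0, "tz": 0, "yaw": 4, "claw": 0.002},
  {"tx": 0.001, "ty": 0.0, "tz": 0, "yaw": 6, "claw": 0.002},
  {"tx": 0.001, "ty": 0.0, "tz": 0, "yaw": 8, "claw": 0.002},
  {"tx": 0.001, "ty": 0.0, "tz": 0, "yaw": 8, "claw": 0.002},
])

```text
t: 49.2
ee_pos: [429.4, 330.4, 67.3]
tool_rot: [-2.965, -1.023, 0.006]
wrist_force: [-4.3, -4.5, 5.5]
finger_gap: 13.8
```

Run:
```python
from h import *
plan([431,331,66],-49.5); s=ctrl.state(); print(s['ft_torque'])
```

```text
t 49.2 tcp [429.4 330.4  67.3] jaw -51.9 gap 13.8 zaxis [-0.005  0.003 -1.   ] F [-4.3 -4.5  5.5]
shift [0.0016 0.0005 0.0012] yaw -2.4

[-0.96372315  0.78064238  0.90083936]
```

>>> move_arm([
  {"tx": 0, "ty": 0, "tz": 0, "yaw": -2, "claw": 0.03},
  {"tx": 0, "ty": 0, "tz": 0, "yaw": -2, "claw": 0.045},
  {"tx": 0, "ty": 0, "tz": 0, "yaw": -2, "claw": 0.045},
  {"tx": 0, "ty": 0, "tz": -0.04, "yaw": -2, "claw": 0.045},
  {"tx": 0, "ty": 0, "tz": -0.09, "yaw": -2, "claw": 0.045},
  {"tx": 0, "ty": 0, "tz": -0.14, "yaw": -2, "claw": 0.045},
  {"tx": 0, "ty": 0, "tz": -0.17, "yaw": -8, "claw": 0.045},
  {"tx": 0, "ty": 0, "tz": -0.17, "yaw": -12, "claw": 0.045},
])

```text
t: 50.2
ee_pos: [431.8, 330.5, 239.7]
tool_rot: [-2.839, -1.33, -0.002]
wrist_force: [-0.4, -0.2, -0.4]
finger_gap: 44.9
```

Run:
```python
from h import *
i=ctrl.camera_info("wrist"); im=ctrl.grab_frame("wrist"); cv2.imwrite("pics/w11.png",im[:,:,::-1])
for c in ["scene","top"]:
    im=ctrl.grab_frame(c); cv2.imwrite(f"pics/{c}9.png",im[:,:,::-1])
    if c=="scene": cv2.imwrite("pics/s9c.png",np.hstack([cv2.resize(im[140:260,130:250],(400,400)),cv2.resize(im[120:270,330:480],(400,400))])[:,:,::-1])
plan([431,331,66],-49.5)
```

```text
t 50.35 tcp [430.2 330.  237.3] jaw -40.0 gap 45.1 zaxis [-0.006  0.004 -1.   ] F [-0.3 -0.7 -0.9]
shift [0.0013 0.0012 0.1713] yaw 9.5
```

View pics/w11.png

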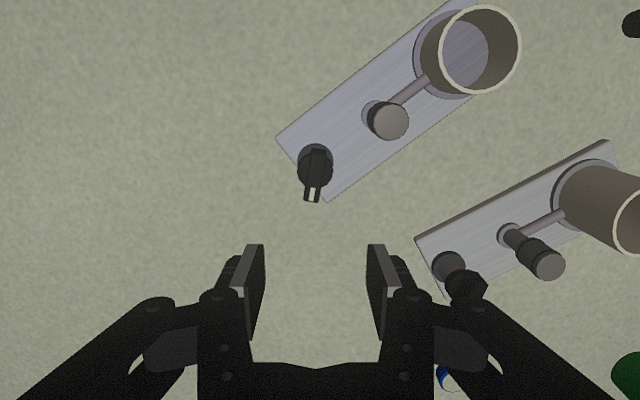

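View pics/s9c.png

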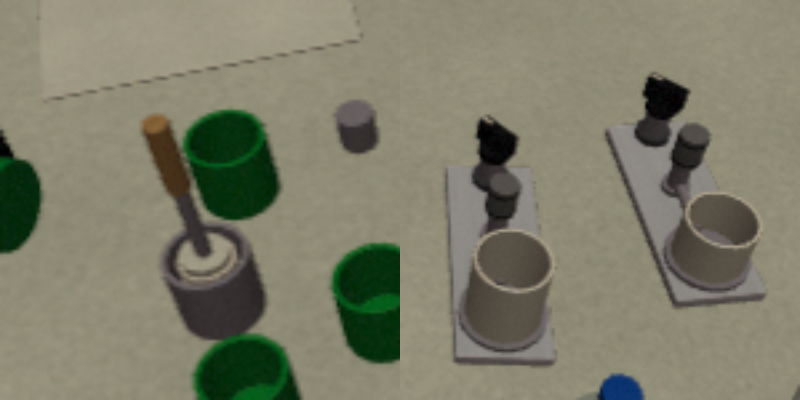

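View pics/top9.png

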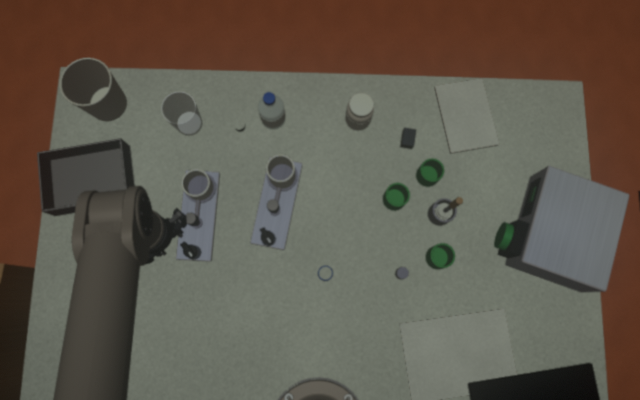

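Run:
```python
from h import *
print(ctrl.sign_off(), ctrl.state()['t'])
```

```text
the job is handed in; nothing more can be done
the job is handed in; nothing more can be done
```

I finished the whole job on the two funnels that were on the bench, mid and short; there was no tall one. I handed it in at about 50 s of the 210 s allowed. No verdict was reported, so the checks below are my own.

What I did:
- Pulled both vent caps up to the stop.
- Took the brush from the steel pot, ignoring the three green look-alikes.
- Scrubbed mid first, then short: down to the floor, up 45 mm, down again.
- Stood the brush back in its pot, pressed both caps home and turned both bolts clockwise to the stop.

What the last checks showed:
- **Caps:** both stopped at 95 mm above the bench under about 20 N, which is the home height.
- **Bolts:** both ended against the stop, with about 0.8–0.9 N m of reaction.
- **Brush:** it stands upright in the upright pot.
- **Other things:** the bystanders look unmoved in the last pictures, and the gripper was clear of everything.

- **Floor contact:** only mid's first down-stroke showed contact force (about 6 N). On mid's second stroke and both strokes in short, I relied on height alone. The brush was within about 1 mm of the floor, well inside the 10 mm allowed.
- **Detections:** a few of the networks' finds were wrong (green cups reported as the pot, one cap reported as a bolt). I threw those out by checking the pictures and the known geometry.

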